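# Clamp the mended toy taxi in its gluing jig

### The arm

A 6-joint arm with a two-finger parallel gripper is mounted at the origin on the work surface. World frame = base frame: x ahead of the robot, y to its left, z up, the work surface at z = 0. Lengths are in m, angles in rad, forces in N, time in s.
With the tool pointing down it reaches from about 0.375 to 0.925 m from the base axis. Payload 5.7 kg.
Tool frame: the origin (TCP) lies at the very end of the fingers, on their centre line; the grasp point (between the pads) lies 19 mm behind it; z points along the fingers, y is the line along which they close (so a half turn about z gives the same grasp; the last joint's range is limited). The gripper opens to 85 mm and grips with 20 to 120 N. Pads are 22 mm wide; open, the fingers measure 114 mm over their backs; the gripper's body (76 mm by 85 mm) begins 54 mm behind the grasp point. The pads swing forward as they close: fully open they stand 13 mm farther back than shut.
Start: joints at [-1.322, 0.359, 1.51, -0, 1.272, -0.115], TCP at [0.213, -0.561, 0.205] pointing down, gripper open.
Joint ranges: [-2.97, 2.97], [-1.01, 2.36], [0.21, 2.38], [-0.96, 4.11], [0.2, 2.71], [-2.98, 2.98]. Speed limits (rad/s): [2.39, 2.39, 3.14, 3.14, 3.14, 3.14].

### API

Orientations are given as a unit quaternion [x, y, z, w].
In Python, from bench import * gives the robot as it stands.
- The arm moves only by the tool drive_tool, never from a script. Its argument "moves" is a list of rows, each a list of 5 numbers: the shift along the tool's x, y, z each as a share of 40 mm, from -1 to 1, then the turn about the tool's z as a share of 0.1 rad, from -1 to 1, then the opening, from 0 (shut) to 1 (fully open). In form: [[dx, dy, dz, twist, fingers], ...]. A call has exactly 8 rows; each row shifts and turns the commanded pose from where the row before left it, along the tool's axes as they then stand; what a row does not reach is not made up. A row lasts 1/12 s, in which the tool goes at most 41.7 mm and 7.16 degrees, less where a joint would pass 70% of its speed; a pose out of reach is approached as far as the arm can. A call with a number of a shift or a turn outside -1 to 1 is refused whole. A call with a gripper value outside its range is refused whole. The fingers move at their own pace and stop on an object; "force" is the grip in N (left out, the last holds). Time passes only in rows, so rows that do not move let the fingers close, or fill a call up. It gives the time, the measured TCP pose, the force, the opening and the grip force at its end, in the units of the state.
- state(): the state, without advancing time (a new reading comes with each control period).
- grab_frame(name): name is "scene" or "side" or "wrist"; returns a dict with "pixels" (420x560x3 uint8, blue, green, red), "vfov" (degrees; the focal length in pixels is half the picture's height over the tangent of half this angle, whatever the lens; pixels are square), "cx", "cy" (the principal point, pixels), "D" ([k1, k2, p1, p2, k3] as OpenCV has them; the pictures are not rectified), "R" (3x3) and "t" (3): a world point X has camera coordinates R X + t. Camera axes: x right, y down, z forward; pixel columns grow to the right and rows downward; lengths in m; the calibration is good to about 2 mm. A picture is of the moment at which its call begins. There is no depth.
- sign_off(): hands the job in; it is judged then, once.
The state is a dict: "t": time; "q": joint angles; "joint_velocities": joint speeds; "tau": joint torques, N m; "eef_pos": TCP position; "tool_rot": TCP orientation; "force": force on the tool from outside, world axes, zero at the start; "wrist_torque": the same for the moment, N m; "gripper_width": finger opening in m; "grip_force": force on a finger pad.
Only numpy, scipy, OpenCV 4.12 (cv2) and the standard library are available. Lean on these libraries where they do the work, as an engineer would, in place of code of your own. Each camera call takes 0.05 s, during which the arm holds its last target. There are 200 camera calls.

### The job

The die-cast taxi (the toy car with the small sign on its roof) has just been glued to its chassis again and must set under pressure. Stand it on its wheels between the two rails of the plywood jig with its nose towards the toggle clamp, slide it gently forward until its nose rests against the rubber-tipped stop screw, then push the clamp's raised handle over and down, past its dead point, until it locks and the rubber pad holds the taxi by the roof. Press no harder than you need, leave the taxi clamped against the stop, and leave everything else on the shelf where it is.

Things in the scene. Friction and masses are not known exactly. Their poses are not given: they have to be found in the camera images.
- taxi_center (a point): Centre of the toy taxi, half-way up. Stubby orange die-cast hatchback, 146 long, 62 wide over its flanks (flat from 10 to 39 mm up; grip across them, from above), flat roof 60 mm up and 52 wide, white sign 12 x 34 x 8 mm on the rear of the roof; about 0.3 kg; wheels do not turn. x axis to its nose, z up. Starts on its wheels on the shelf, left or right on the near side.
- taxi_nose (a point): Middle of the taxi's front face, 73 mm ahead of its centre and 24 mm above the ground under its wheels; same axes.
- jig: Gluing jig fixed to the shelf: plywood board 310 x 130 x 18 mm with two rails, a riser block and a steel horizontal toggle clamp. Origin: centre of the board's underside; z up, x along the board, away from the clamp. The riser (44 mm high) ends at x = -60 mm. The raised clamp arm and pad overhang as far as x = -35 mm, 150 to 190 mm above the shelf; all of it lies within 25 mm of y = 0.
- channel (a point): Middle of the channel for the taxi, on the deck (18 mm above the shelf), 55 mm from the jig's origin along x; jig axes. Rails 6 mm high and 10 wide run 85 mm either way along x and leave a channel 69 mm wide. The taxi stands in it with its nose to -x.
- stop: Lock nut of the stop screw on the riser's face (jig x = -60 mm), 24 mm above the deck, as is the taxi's nose; jig axes. The screw stands out along +x and ends in a 15 mm rubber tip. It is set differently each time and not measured: the tip's face is 14 to 32 mm from here, to be found by feel. The tip yields 2 mm under 0.4 to 1.2 N, then is solid. More than 15 N on the stop is too much.
- pad: The clamp's rubber pad, 18 mm across, 10 thick, at the end of the clamp arm; origin at its pressing face. Shut, it lies at x = 23 mm, y = 0 in the jig and would reach 6 mm below the taxi's roof, so that pad and linkage yield and press with about 30 N.
- handle_grip (a point): Middle of the clamp handle's rubber-dipped grip: a bar 16 mm thick, 25 mm of it beyond this point. Starts raised, leaning 22 degrees from upright away from the taxi, and stays where it is left. Push it (do not pinch it) on its taxi side, away and down; 45 mm of room between it and the raised arm. Takes 1 to 4 N, then 8 to 10 N at 20 to 10 mm above the dead point, then snaps home. Over 40 N is too much.
- grip_home (a point): Fixed point of the jig (x = -177, y = 0, 109 mm up), jig axes: the middle of the grip when the clamp is locked, handle level, against its rest. Dead point: 6 mm above it. Path of the grip from here, in the plane y = 0 (x, up in mm / lean from upright in degrees): start 37, 75 / 22; 15, 70 / 38; 5, 64 / 48; 1, 57 / 57; 0, 48 / 64; 0, 37 / 72; 0, 16 / 84; 0, 6 / 90.
- sedan: Another toy car, a grey die-cast saloon 160 mm long with no sign on its roof; stays where it is. Origin under its centre.
- trailer: Blue plastic boat trailer with a small white boat, 150 mm long; stays where it is. Origin under its centre.
- dish: White ceramic dish, 96 mm across, 28 high; stays where it is. Origin under its centre.
- carrier: Green plastic car carrier truck, 300 mm long, 100 high; stays where it is. Origin under its centre.
- glue: White glue bottle, 34 mm across, 95 high; stays where it is. Origin under its centre.
- screwdriver: Small screwdriver, 130 mm, lying on the shelf; stays where it is.
- tin: Aluminium tin, 48 mm across, 45 high; stays where it is. Origin under its centre.

How it is judged:
On the way, in this order (a step that is already met when the one before it is completed fails the run):
1. the taxi stands on its wheels between the rails, nose against the stop, with the clamp's pad still off it (contact force between stop and taxi above 0.15 N and x of taxi_nose in the frame of jig below -0.025 m and y of taxi_nose in the frame of jig between -0.008 and 0.008 m and z of taxi_center in the frame of jig between 0.044 and 0.052 m and angle between taxi_center's own z axis and vertical below 0.06 rad and contact force between pad and taxi below 0.1 N), for 0.2 s.
2. the handle has been pushed past its dead point and the pad presses on the taxi (z of handle_grip in the frame of jig below 0.1119 m and contact force between pad and taxi above 15 N), for 0.2 s.
At the end, for the whole second after the job is handed in: Taxi at rest on its wheels between the rails (within 3 degrees of upright, nose within 8 mm of the centre line), nose still touching the stop's rubber tip; handle at least 3 mm below its dead point; pad pressing on the taxi with more than 15 N (all of step 2 and contact force between stop and taxi above 0.15 N and x of taxi_nose in the frame of jig below -0.025 m and y of taxi_nose in the frame of jig between -0.008 and 0.008 m and z of taxi_center in the frame of jig between 0.044 and 0.052 m and angle between taxi_center's own z axis and vertical below 0.06 rad and linear speed of taxi below 0.01 m/s).
It fails at once if the taxi is pushed against the stop with more than 15 N (contact force between stop and taxi above 15 N).
It fails at once if the clamp's handle is pushed with more than 40 N (contact force between the fingers and handle above 40 N).
It fails at once if the taxi is dropped or jammed onto the jig with more than 120 N (contact force between jig and taxi above 120 N).
It fails at once if another thing on the shelf is moved by more than 20 mm (distance of any of sedan, trailer, dish, carrier, glue, screwdriver, tin from where it was at the start of the episode above 0.02 m).
It also fails if it takes over 72 s, if anything falls off the work surface, if the arm or the gripper's body presses on something with over 40 N, if the wrist force passes 120 N, or if a joint passes its speed limit or range.

## Working session

There is one attempt and no reset: what is moved stays moved. The work goes in short steps, Python scripts to look and compute and a tool call to move; the robot and the scene stay as the last step left them, time stands still between calls to the robot, and variables do not carry over. Pictures are saved under pics/ and viewed, at most 10 in all, crops included, and the job is handed in when it is done.

Besides the shell and the picture viewer there is one more tool, called after "Call:" as name([rows], argument=value, ...), one row to a line, values as JSON. drive_tool: Moves the arm, as the interface text tells. Its arguments: {"type":"object","properties":{"moves":{"type":"array","items":{"type":"array","items":{"type":"number"}}},"force":{"type":"number"}},"required":["moves"]}

```bash
mkdir -p pics
cat > h.py <<'E'
from bench import *
import numpy as np, cv2
def K(f):
    fl=f["pixels"].shape[0]/2/np.tan(np.radians(f["vfov"])/2)
    return np.array([[fl,0,f["cx"]],[0,fl,f["cy"]],[0,0,1.]])
def ray(f,uv):
    p=cv2.undistortPoints(np.array(uv,float).reshape(-1,1,2),K(f),np.array(f["D"],float)).reshape(-1,2)
    R=np.array(f["R"]);t=np.array(f["t"])
    return -R.T@t, np.c_[p,np.ones(len(p))]@R
def plane(f,uv,z):
    c,d=ray(f,uv); return c+d*((z-c[2])/d[:,2])[:,None]
def proj(f,X):
    R=np.array(f["R"]);return cv2.projectPoints(np.array(X,float).reshape(-1,3),cv2.Rodrigues(R)[0],np.array(f["t"],float),K(f),np.array(f["D"],float))[0].reshape(-1,2)
E
python3 - <<'E'
from h import *
import pickle
F={n:grab_frame(n) for n in("scene","side","wrist")}
pickle.dump(F,open("f0.pkl","wb"))
a=np.array(F["scene"]["pixels"]);b=np.array(F["side"]["pixels"])
for n in F:
    f=F[n]; cv2.imwrite(f"pics/{n}0.png",cv2.resize(np.array(f["pixels"]),(800,600))); print(n,f["vfov"],f["cx"],f["cy"],-np.array(f["R"]).T@f["t"])
print(state())
E
```

```text
scene 56.990083113319145 281.4525300864054 207.9103762595062 [ 1.17099537 -0.28755854  0.95672522]
side 48.420106314974184 284.4122858563739 206.88475588386333 [ 0.49848662 -0.73956208  0.98221527]
wrist 69.51495923067934 280.8537465974588 208.42036255436477 [ 0.28547094 -0.53222719  0.37304825]
{'t': 0.15, 'q': array([-1.32211632e+00,  3.59358455e-01,  1.51121493e+00, -1.57456438e-05,
        1.27248826e+00, -1.15086759e-01]), 'joint_velocities': array([ 6.29154081e-04, -1.95449486e-05, -2.37322035e-03,  3.37934103e-05,
       -1.63234419e-03,  6.09592372e-04]), 'tau': array([ 1.56774702e-03, -5.28027141e+01, -2.78929603e+01, -1.02602776e-04,
        8.24726972e-03,  1.33885590e-05]), 'eef_pos': array([ 0.21332979, -0.56017671,  0.20412362]), 'tool_rot': array([ 9.83504082e-01,  1.80884443e-01, -5.65322094e-05, -7.32358716e-04]), 'force': array([-0.49414977,  0.3545319 , -0.29040348]), 'wrist_torque': array([-0.03762879,  0.00419197,  0.00586393]), 'grip_force': 0.0, 'gripper_width': 0.08523567317634333}
```

View pics/scene0.png

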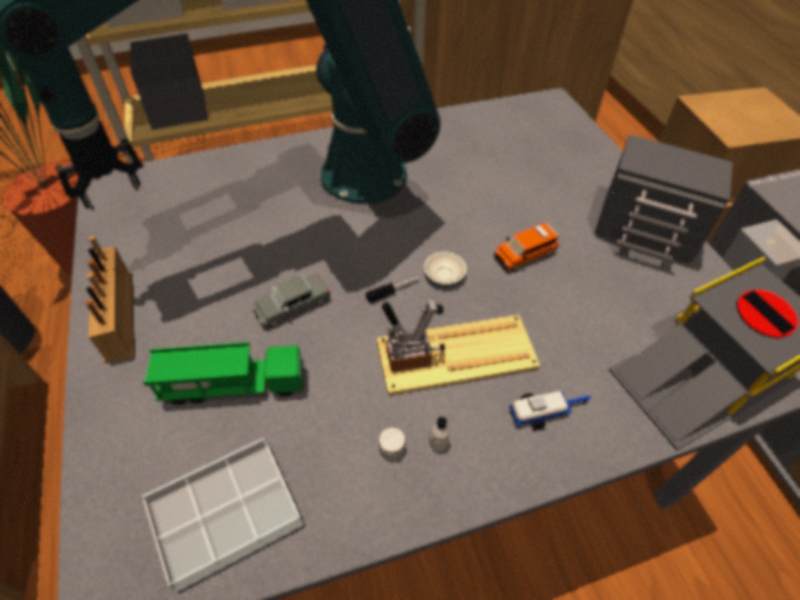

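View pics/side0.png

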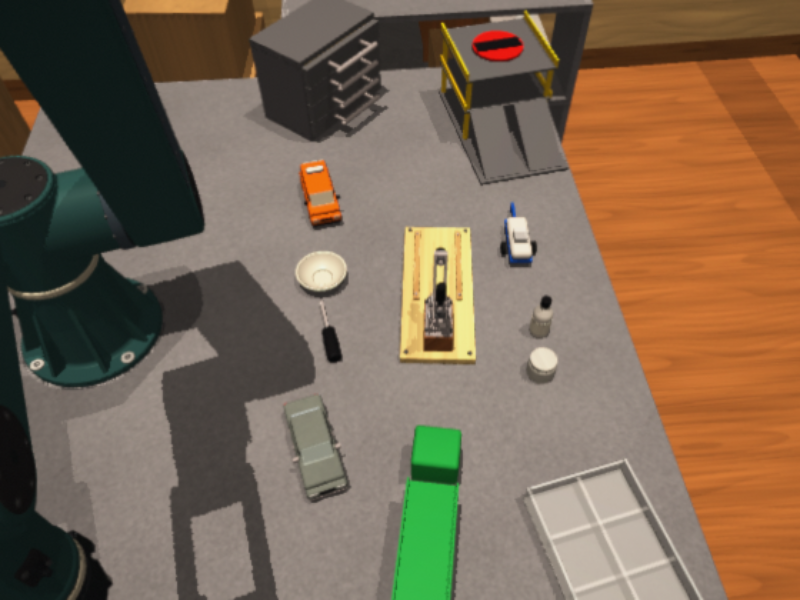

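The side view (800x600) shows the taxi at (320,190) with its roof sign up-image at (315,170), so its nose points down-image. The jig is at (403–476, 228–360) with the clamp at its lower end. The scene view is blurred but agrees.

```bash
cat > m.py <<'E'
from h import *
def mask(f,lo,hi):
    return cv2.morphologyEx(cv2.inRange(cv2.cvtColor(np.array(f["pixels"]),cv2.COLOR_BGR2HSV),lo,hi),cv2.MORPH_CLOSE,np.ones((5,5)))
def big(m,box=None):
    if box is not None:
        k=np.zeros_like(m);k[box[1]:box[3],box[0]:box[2]]=255;m=m&k
    return max(cv2.findContours(m,cv2.RETR_EXTERNAL,cv2.CHAIN_APPROX_NONE)[0],key=cv2.contourArea)[:,0]
def rect(P):
    c,s,a=cv2.minAreaRect((P[:,:2]*1000).astype(np.float32)); b=cv2.boxPoints((c,s,a)); 
    e0,e1=b[1]-b[0],b[2]-b[1]; e=e0 if np.hypot(*e0)>np.hypot(*e1) else e1
    ang=np.degrees(np.arctan2(e[1],e[0])); return np.array(c),s,ang
E
python3 - <<'E'
from m import *
import pickle
F=pickle.load(open("f0.pkl","rb"))
for n,bx,bt in(("side",(270,150,345,260),(200,105,245,160)),("scene",(255,215,385,280),(340,150,400,195))):
    f=F[n]
    cb=big(mask(f,(18,60,90),(35,255,255)),bx); print(n,"board",rect(plane(f,cb,.018)))
    ct=big(mask(f,(3,150,80),(16,255,255)),bt); print("taxi@z.04",rect(plane(f,ct,.04)),len(ct))
    im=np.array(f["pixels"]).copy();cv2.drawContours(im,[cb,ct],-1,(255,0,255),1)
    cv2.imwrite(f"pics/{n}c.png",im)
    # white sign
    ms=cv2.inRange(cv2.cvtColor(np.array(f["pixels"]),cv2.COLOR_BGR2HSV),(0,0,170),(40,110,255)); k=np.zeros_like(ms);k[bt[1]:bt[3],bt[0]:bt[2]]=255
    try: cs=big(ms&k);print("sign",rect(plane(f,cs,.066)))
    except Exception as e: print(e)
E
```

```text
side board (array([620.21697998,  20.19128418]), (320.37896728515625, 132.30215454101562), np.float32(83.24272))
taxi@z.04 (array([406.87976074, 281.05737305]), (62.51699447631836, 180.74122619628906), np.float32(-79.86669)) 118
sign (array([401.00753784, 319.66104126]), (33.41950607299805, 11.905991554260254), np.float32(11.5595))
scene board (array([624.13470459,  22.32266235]), (315.7549743652344, 142.66917419433594), np.float32(83.705345))
taxi@z.04 (array([411.51907349, 280.64755249]), (86.17784881591797, 165.07652282714844), np.float32(-79.74274)) 120
sign (array([399.18386841, 315.61584473]), (38.10626983642578, 11.889195442199707), np.float32(10.662574))
```

```bash
cat > plan.py <<'E'
from h import *
def head():
    s=state();x,y,z,w=s["tool_rot"];return np.array(s["eef_pos"]),np.arctan2(2*(x*y+w*z),1-2*(y*y+z*z))
def rows(wps,p=None,h=None):
    """wps: (x,y,z,heading_deg,fingers,n); tool down; tool x at heading, y = heading-90, z down"""
    if p is None: p,h=head()
    print("start",p.round(4),np.degrees(h).round(2)); out=[]
    for x,y,z,hd,g,n in wps:
        for i in range(int(n)):
            k=n-i; d=(np.array([x,y,z])-p)/k; t=-(np.radians(hd)-h)/k
            ux=np.array([np.cos(h),np.sin(h),0]);uy=np.array([np.sin(h),-np.cos(h),0])
            r=np.round([d@ux/.04,d@uy/.04,-d[2]/.04,t/.1],2); r=np.clip(r,-1,1)
            out.append([*map(float,r),g]); p=p+.04*(r[0]*ux+r[1]*uy-r[2]*np.array([0,0,1])); h-=.1*r[3]
    for i in range(0,len(out),8): print(str(out[i:i+8]).replace(" ",""))
    print("end",p.round(4),np.degrees(h).round(2))
E
python3 - <<'E'
from plan import *
rows([(.46,-.30,.25,55,1,10),(.48,0,.25,90,1,8),(.41,.27,.24,100.1,1,8)])
E
```

```text
start [ 0.2133 -0.5602  0.2041] 20.84
[[0.81,-0.39,-0.11,-0.6,1],[0.83,-0.34,-0.12,-0.6,1],[0.85,-0.29,-0.11,-0.6,1],[0.86,-0.24,-0.12,-0.59,1],[0.88,-0.19,-0.11,-0.6,1],[0.89,-0.13,-0.12,-0.59,1],[0.89,-0.08,-0.11,-0.6,1],[0.89,-0.03,-0.12,-0.59,1]]
[[0.9,0.03,-0.11,-0.6,1],[0.89,0.08,-0.12,-0.59,1],[0.8,-0.49,0.0,-0.76,1],[0.84,-0.42,0.0,-0.76,1],[0.87,-0.36,0.0,-0.77,1],[0.89,-0.29,0.0,-0.76,1],[0.91,-0.22,0.0,-0.77,1],[0.93,-0.15,0.0,-0.76,1]]
[[0.94,-0.08,0.0,-0.77,1],[0.94,-0.01,0.0,-0.76,1],[0.84,-0.22,0.03,-0.22,1],[0.85,-0.2,0.03,-0.22,1],[0.85,-0.18,0.03,-0.22,1],[0.86,-0.16,0.03,-0.22,1],[0.86,-0.15,0.03,-0.22,1],[0.86,-0.13,0.03,-0.22,1]]
[[0.87,-0.1,0.04,-0.22,1],[0.86,-0.09,0.03,-0.22,1]]
end [0.41   0.2698 0.2401] 100.08
```

Call:
drive_tool([
  [0.8,-0.4,-0.1,-0.6,1],
  [0.83,-0.34,-0.12,-0.6,1],
  [0.85,-0.3,-0.1,-0.6,1],
  [0.86,-0.24,-0.12,-0.6,1],
  [0.88,-0.2,-0.1,-0.6,1],
  [0.9,-0.13,-0.12,-0.6,1],
  [0.9,-0.08,-0.1,-0.6,1],
  [0.9,-0.03,-0.12,-0.6,1],
])

```text
t: 0.82
eef_pos: [0.4112, -0.3489, 0.24]
tool_rot: [0.912, 0.411, -0.0, -0.0]
force: [0.2, -0.1, -0.4]
gripper_width: 0.0855
grip_force: 0.0
```

Call:
drive_tool([
  [0.9,0.03,-0.1,-0.6,1],
  [0.9,0.08,-0.1,-0.6,1],
  [0.8,-0.5,0,-0.76,1],
  [0.84,-0.42,0,-0.76,1],
  [0.87,-0.36,0,-0.76,1],
  [0.9,-0.3,0,-0.76,1],
  [0.9,-0.22,0,-0.76,1],
  [0.93,-0.15,0,-0.76,1],
])

```text
t: 1.48
eef_pos: [0.4733, -0.0711, 0.2479]
tool_rot: [0.757, 0.653, -0.0, -0.0]
force: [-0.3, -0.8, -0.3]
gripper_width: 0.0853
grip_force: 0.0
```

Call:
drive_tool([
  [0.94,-0.08,0,-0.76,1],
  [0.94,0,0,-0.76,1],
  [0.84,-0.2,0.03,-0.2,1],
  [0.85,-0.2,0.03,-0.2,1],
  [0.85,-0.18,0.03,-0.2,1],
  [0.86,-0.16,0.03,-0.2,1],
  [0.86,-0.15,0.03,-0.2,1],
  [0.86,-0.13,0.03,-0.2,1],
])

```text
t: 2.15
eef_pos: [0.4269, 0.2063, 0.2407]
tool_rot: [0.663, 0.749, -0.0, -0.0]
force: [0.7, -0.7, -0.3]
gripper_width: 0.0854
grip_force: 0.0
```

Run:
```python
from m import *; from plan import *
import pickle
f=grab_frame("wrist"); pickle.dump(f,open("w1.pkl","wb"))
im=np.array(f["pixels"]).copy()
ct=big(mask(f,(3,150,60),(16,255,255)))
ms=cv2.inRange(cv2.cvtColor(im,cv2.COLOR_BGR2HSV),(0,0,170),(179,90,255))
x,y,w,h=cv2.boundingRect(ct); cs=big(ms,(x,y,x+w,y+h))
print("cam",-np.array(f["R"]).T@f["t"],(x,y,w,h)); print("taxi",rect(plane(f,ct,.03)),"sign",rect(plane(f,cs,.068)))
print(head())
cv2.drawContours(im,[ct,cs],-1,(255,0,255),1); cv2.imwrite("pics/w1.png",im)
```

```text
cam [0.41677956 0.28403884 0.40971154] (241, 42, 58, 128)
taxi (array([405.63494873, 285.0534668 ]), (62.08180236816406, 144.98216247558594), np.float32(-80.07182)) sign (array([399.69958496, 317.75442505]), (33.36530685424805, 11.367447853088379), np.float32(10.017458))
(array([0.42509686, 0.2117679 , 0.24053217]), np.float64(1.695872650812466))
```

View pics/w1.png

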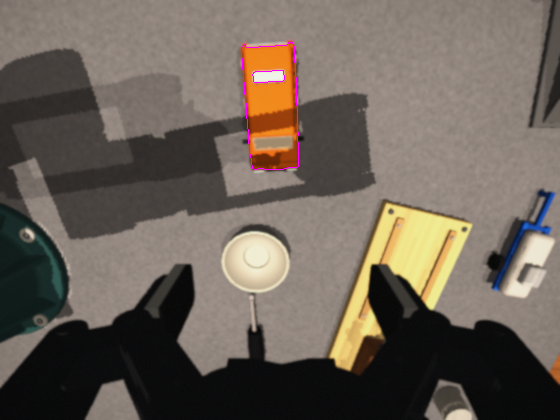

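The wrist view shows the taxi at (270,107), nose down-image, and the jig's far end with its screws at (390,211) and (464,230). Next I'll work out the grasp and refine the jig pose from this view.

Run:
```python
from m import *; from plan import *
import pickle
f=pickle.load(open("w1.pkl","rb"))
c=plane(f,[(388,202),(470,222)],.018); print(c,np.linalg.norm(c[0]-c[1]), c.mean(0), np.degrees(np.arctan2(*(c[1]-c[0])[[1,0]])))
r=plane(f,[(401,219),(363,318),(453,232),(427,303)],.024);print(r.round(4),[np.degrees(np.arctan2(*(r[i]-r[i+1])[[1,0]])) for i in(0,2)])
rows([(.404,.295,.12,100,1,4),(.404,.295,.009,100,1,4),])
```

```text
[[0.57571686 0.18594099 0.018     ]
 [0.69736146 0.17147289 0.018     ]] 0.12250198003775145 [0.63653916 0.17870694 0.018     ] -6.782749611808677
[[0.5965 0.166  0.024 ]
 [0.5781 0.0021 0.024 ]
 [0.6737 0.156  0.024 ]
 [0.6689 0.0394 0.024 ]] [np.float64(83.58359825398615), np.float64(87.63672490935187)]
start [0.4251 0.2118 0.2405] 97.17
[[0.53,-0.07,0.75,-0.12,1],[0.53,-0.06,0.75,-0.12,1],[0.54,-0.05,0.76,-0.13,1],[0.53,-0.04,0.75,-0.12,1],[0.0,-0.0,0.69,-0.0,1],[0.0,-0.0,0.7,-0.0,1],[0.0,-0.0,0.69,-0.0,1],[0.0,-0.0,0.7,-0.0,1]]
end [0.4042 0.2949 0.0089] 99.97
```

Call:
drive_tool([
  [0.53,-0.07,0.75,-0.12,1],
  [0.53,-0.06,0.75,-0.12,1],
  [0.54,-0.05,0.75,-0.12,1],
  [0.53,-0.04,0.75,-0.12,1],
  [0,0,0.7,0,1],
  [0,0,0.7,0,1],
  [0,0,0.7,0,1],
  [0,0,0.68,0,1],
])

```text
t: 2.87
eef_pos: [0.4072, 0.2879, 0.0082]
tool_rot: [0.645, 0.764, -0.0, -0.0]
force: [0.1, -0.0, 0.7]
gripper_width: 0.0854
grip_force: 0.0
```

Call:
drive_tool([
  [0,0,0,0,1],
  [0,0,0,0,0],
  [0,0,0,0,0],
  [0,0,0,0,0],
  [0,0,0,0,0],
  [0,0,0,0,0],
  [0,0,0,0,0],
  [0,0,0,0,0],
], force=25)

```text
t: 3.53
eef_pos: [0.4083, 0.2884, 0.0113]
tool_rot: [0.645, 0.764, 0.001, 0.0]
force: [-0.7, -0.8, 7.7]
gripper_width: 0.0516
grip_force: 27.0
```

Width 52 mm with an upward push means the pads are up on the taper near the roof: with the fingers open, the pads sit farther back. I'll reopen, go lower and grip again.

Call:
drive_tool([
  [0,0,0,0,1],
  [0,0,0,0,1],
  [0,0,0,0,1],
  [0,0,0,0,1],
  [0,0,0,0,1],
  [0,0,0.1,0,1],
  [0,0,0.05,0,1],
  [0,0,0,0,1],
], force=25)

```text
t: 4.2
eef_pos: [0.4069, 0.2878, 0.003]
tool_rot: [0.645, 0.764, -0.001, -0.0]
force: [-0.3, -0.4, 0.5]
gripper_width: 0.0857
grip_force: 0.0
```

Call:
drive_tool([
  [0,0,0,0,1],
  [0,0,0,0,0],
  [0,0,0,0,0],
  [0,0,0,0,0],
  [0,0,0,0,0],
  [0,0,0,0,0],
  [0,0,0,0,0],
  [0,0,0,0,0],
], force=25)

```text
t: 4.87
eef_pos: [0.4074, 0.288, 0.004]
tool_rot: [0.645, 0.764, 0.0, -0.0]
force: [-1.8, 0.7, 6.4]
gripper_width: 0.0598
grip_force: 26.3
```

Call:
drive_tool([
  [0,0,-0.1,0,0],
  [0,0,-0.15,0,0],
  [0,0,-0.2,0,0],
  [0,0,-0.2,0,0],
  [0,0,-0.15,0,0],
  [0,0,-0.1,0,0],
  [0,0,0,0,0],
  [0,0,0,0,0],
])

```text
t: 5.53
eef_pos: [0.4076, 0.2881, 0.04]
tool_rot: [0.645, 0.764, 0.0, 0.0]
force: [-0.9, 0.6, -2.5]
gripper_width: 0.0596
grip_force: 27.9
```

Run:
```python
from plan import *
f=grab_frame("side"); im=np.array(f["pixels"])
u=proj(f,[.405,.285,.06])[0]; x,y=int(u[0]),int(u[1]); print(x,y)
a=cv2.resize(im[max(0,y-65):y+65,max(0,x-90):x+90],None,fx=3,fy=3,interpolation=cv2.INTER_CUBIC)
f=grab_frame("wrist"); b=cv2.resize(np.array(f["pixels"]),(480,360)); b=cv2.copyMakeBorder(b,0,max(0,a.shape[0]-360),0,0,0)
o=np.hstack([a,b[:a.shape[0]]]); s=min(1,800/o.shape[1],600/o.shape[0]); cv2.imwrite("pics/l.png",cv2.resize(o,None,fx=s,fy=s))
```

```text
221 127
```

View pics/l.png

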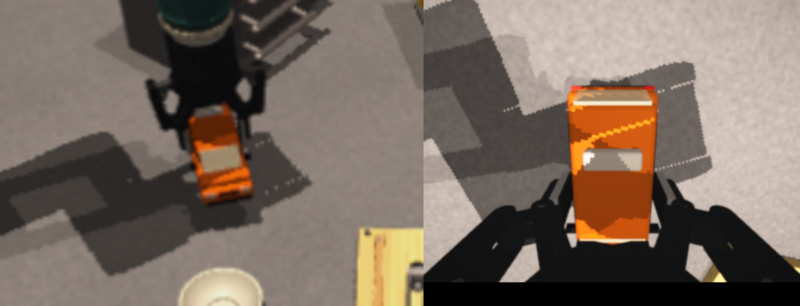

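The taxi is lifted level between the fingers, and the force reads about −2.5 N, which matches its weight. Next I'll carry it above the jig's open end.

Run:
```python
from plan import *
rows([(.44,.26,.115,95,0,3),(.634,.151,.115,83.4,0,9),(.634,.151,.115,83.4,0,4)])
```

```text
start [0.4071 0.2879 0.0395] 99.69
[[-0.28,0.23,-0.63,0.27,0],[-0.27,0.24,-0.63,0.27,0],[-0.26,0.24,-0.63,0.28,0],[-0.35,0.51,0.0,0.22,0],[-0.34,0.52,0.0,0.23,0],[-0.32,0.53,0.0,0.22,0],[-0.31,0.53,0.0,0.23,0],[-0.3,0.54,0.0,0.22,0]]
[[-0.29,0.55,0.0,0.23,0],[-0.28,0.55,0.0,0.22,0],[-0.26,0.56,0.0,0.23,0],[-0.25,0.56,0.0,0.22,0],[-0.0,0.0,0.0,0.0,0],[-0.0,0.0,0.0,0.0,0],[-0.0,0.0,0.0,0.0,0],[-0.0,0.0,0.0,0.0,0]]
end [0.6339 0.1511 0.1151] 83.41
```

Call:
drive_tool([
  [-0.28,0.23,-0.63,0.27,0],
  [-0.27,0.24,-0.63,0.27,0],
  [-0.26,0.24,-0.63,0.28,0],
  [-0.35,0.5,0,0.22,0],
  [-0.34,0.52,0,0.23,0],
  [-0.32,0.53,0,0.22,0],
  [-0.3,0.53,0,0.23,0],
  [-0.3,0.54,0,0.22,0],
])

```text
t: 6.3
eef_pos: [0.5479, 0.1992, 0.1146]
tool_rot: [0.716, 0.698, -0.0, -0.0]
force: [0.5, 0.4, -2.8]
gripper_width: 0.0594
grip_force: 29.4
```

Call:
drive_tool([
  [-0.3,0.55,0,0.23,0],
  [-0.28,0.55,0,0.22,0],
  [-0.26,0.56,0,0.23,0],
  [-0.25,0.56,0,0.22,0],
  [0,0,0,0,0],
  [0,0,0,0,0],
  [0,0,0,0,0],
  [0,0,0,0,0],
])

```text
t: 6.97
eef_pos: [0.6321, 0.1516, 0.1145]
tool_rot: [0.746, 0.666, -0.001, -0.001]
force: [0.1, 0.2, -2.6]
gripper_width: 0.0594
grip_force: 29.4
```

Run:
```python
from m import *; from plan import *
import pickle
F={n:grab_frame(n) for n in("side","wrist")}; pickle.dump(F,open("f2.pkl","wb")); print(head())
cv2.imwrite("pics/w2.png",np.array(F["wrist"]["pixels"]))
```

```text
(array([0.63250411, 0.15177826, 0.1149746 ]), np.float64(1.4567475926737794))
```

View pics/w2.png

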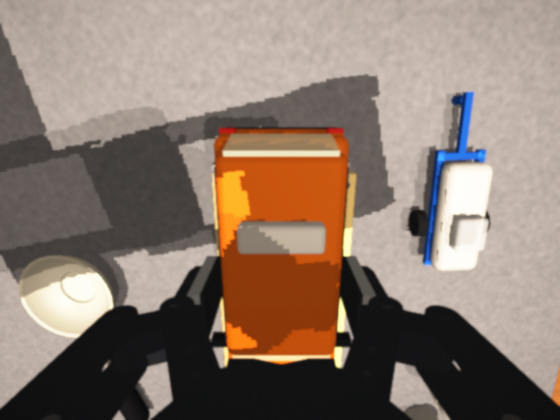

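Slivers of the board show on both sides of the held taxi, with edges near columns 213 and 355 around row 200. I'll use those edges for the lateral offset.

Run:
```python
from m import *
import pickle
F=pickle.load(open("f2.pkl","rb"));f=F["wrist"]
hsv=cv2.cvtColor(np.array(f["pixels"]),cv2.COLOR_BGR2HSV)
m=cv2.inRange(hsv,(17,70,70),(36,255,255))
L=[];R=[]
for y in range(185,256,5):
    c=np.flatnonzero(m[y]); l=c[(c>195)&(c<222)]; r=c[(c>340)&(c<370)]
    if len(l): L.append((l.min(),y))
    if len(r): R.append((r.max()+1,y))
print(L,R)
PL=plane(f,L,.018);PR=plane(f,R,.018)
th=np.radians(83.4);n=np.array([np.sin(th),-np.cos(th)])
for P in(PL,PR):
    a=P[:,:2]@n; v=np.polyfit(P[:,1],P[:,0],1); print(np.median(a),a.std(),"ang",90-np.degrees(np.arctan(v[0])))
for O in((.620,.0202),(.618,.0248),(.619,.022)): print("jig n",np.array(O)@n)
print("tcp n",np.array([.6325,.1518])@n)
# taxi in hand: sign
ms=cv2.inRange(hsv,(0,0,90),(179,95,255));cs=big(ms,(225,215,335,260));print("sign",rect(plane(f,cs,.115-.004+.068)))
# side frame board
f=F["side"];m=mask(f,(18,60,90),(35,255,255));c=big(m,(270,150,345,260));print(rect(plane(f,c,.018)))
```

```text
[(np.int64(212), 185), (np.int64(212), 190), (np.int64(212), 195), (np.int64(213), 200), (np.int64(213), 205), (np.int64(214), 210), (np.int64(214), 215), (np.int64(214), 220), (np.int64(214), 225), (np.int64(215), 230), (np.int64(215), 235), (np.int64(215), 240), (np.int64(217), 245), (np.int64(216), 250), (np.int64(217), 255)] [(np.int64(356), 185), (np.int64(356), 190), (np.int64(356), 195), (np.int64(355), 200), (np.int64(355), 205), (np.int64(354), 210), (np.int64(354), 215), (np.int64(353), 220), (np.int64(353), 225), (np.int64(352), 230), (np.int64(352), 235), (np.int64(345), 240), (np.int64(351), 245), (np.int64(351), 250), (np.int64(351), 255)]
0.5478390637505494 0.00040053611207048197 ang 83.42717069824624
0.6780969591542898 0.0016572442292052084 ang 82.14467418908784
jig n 0.6135693842322899
jig n 0.6110539278088218
jig n 0.6123691245958023
tcp n 0.6108608147974335
sign (array([635.63354492, 184.61723328]), (12.624539375305176, 32.637245178222656), np.float32(-6.5649834))
(array([620.25872803,  19.11297607]), (319.62274169921875, 132.7822723388672), np.float32(83.00444))
```

Call:
drive_tool([
  [-0.4,0.06,0,0.05,0],
  [-0.4,0,0,0,0],
  [-0.3,0,0.3,0,0],
  [0,0,0.5,0,0],
  [0,0,0.5,0,0],
  [0,0,0.4,0,0],
  [0,0,0.3,0,0],
  [0,0,0,0,0],
])

```text
t: 7.73
eef_pos: [0.6284, 0.1062, 0.0327]
tool_rot: [0.748, 0.663, -0.002, -0.001]
force: [-0.1, 0.4, -2.6]
gripper_width: 0.0599
grip_force: 29.4
```

Call:
drive_tool([
  [0,0,0.08,0,0],
  [0,0,0.08,0,0],
  [0,0,0.05,0,0],
  [0,0,0.05,0,0],
  [0,0,0.03,0,0],
  [0,0,0,0,0],
  [0,0,0,0,0],
  [0,0,0,0,0],
])

```text
t: 8.4
eef_pos: [0.6311, 0.1073, 0.0239]
tool_rot: [0.748, 0.663, 0.0, 0.0]
force: [-0.1, 0.7, -2.3]
gripper_width: 0.0593
grip_force: 29.4
```

Call:
drive_tool([
  [0,0,0.03,0,0],
  [0,0,0.02,0,0],
  [0,0,0,0,0],
  [0,0,0,0,0],
  [0,0,0,0,0],
  [0,0,0,0,0],
  [0,0,0,0,0],
  [0,0,0,0,0],
])

```text
t: 9.07
eef_pos: [0.6312, 0.1073, 0.0221]
tool_rot: [0.748, 0.663, 0.0, 0.0]
force: [-2.1, -0.7, 5.2]
gripper_width: 0.0595
grip_force: 30.2
```

Call:
drive_tool([
  [0,0,-0.03,0,0],
  [-0.15,0,0,0,0],
  [-0.15,0,0,0,0],
  [-0.15,0,0,0,0],
  [-0.15,0,0,0,0],
  [-0.15,0,0,0,0],
  [-0.05,0,0,0,0],
  [0,0,0,0,0],
])

```text
t: 9.73
eef_pos: [0.6269, 0.0745, 0.0228]
tool_rot: [0.749, 0.663, -0.0, -0.0]
force: [0.5, -0.1, -1.5]
gripper_width: 0.0598
grip_force: 29.4
```

Run:
```python
from m import *; from plan import *
print(head(),state()["force"])
F={n:grab_frame(n) for n in("side","wrist")}
b=np.array(F["wrist"]["pixels"]);f=F["side"];im=np.array(f["pixels"])
u=proj(f,[.62,.06,.06])[0].astype(int)
a=cv2.resize(im[u[1]-70:u[1]+80,u[0]-60:u[0]+60],None,fx=2.8,fy=2.8,interpolation=cv2.INTER_CUBIC)
a=a[:420];o=np.hstack([a,cv2.resize(b,None,fx=.8,fy=.8) if 0 else b[:a.shape[0],80:500]]);cv2.imwrite("pics/p.png",o[:600,:800])
```

```text
(array([0.62693381, 0.07454528, 0.02275865]), np.float64(1.4497034168522303)) [ 0.50462383 -0.13188603 -1.54980165]
```

View pics/p.png

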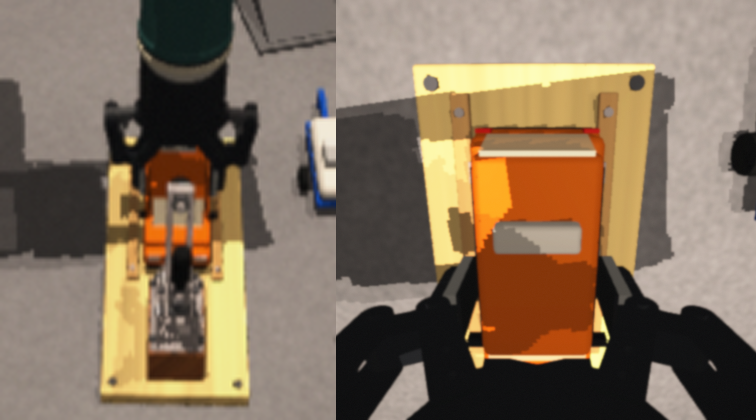

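The taxi sits centred between the rails: its rear spans about columns 472–602 in the right panel, with the rails outside it. I'll now feel for the stop.

Call:
drive_tool([
  [-0.04,0,0,0,0],
  [-0.04,0,0,0,0],
  [0,0,0,0,0],
  [0,0,0,0,0],
  [0,0,0,0,0],
  [0,0,0,0,0],
  [0,0,0,0,0],
  [0,0,0,0,0],
])

```text
t: 10.5
eef_pos: [0.6267, 0.0723, 0.0228]
tool_rot: [0.748, 0.663, 0.0, -0.0]
force: [-0.3, -0.8, -2.2]
gripper_width: 0.0592
grip_force: 29.4
```

Call:
drive_tool([
  [-0.02,0,0,0,0],
  [-0.02,0,0,0,0],
  [0,0,0,0,0],
  [0,0,0,0,0],
  [0,0,0,0,0],
  [0,0,0,0,0],
  [0,0,0,0,0],
  [0,0,0,0,0],
])

```text
t: 11.17
eef_pos: [0.6265, 0.0707, 0.0228]
tool_rot: [0.748, 0.663, 0.0, -0.0]
force: [0.1, 1.0, -2.6]
gripper_width: 0.0598
grip_force: 29.4
```

Call:
drive_tool([
  [-0.02,0,0,0,0],
  [-0.02,0,0,0,0],
  [0,0,0,0,0],
  [0,0,0,0,0],
  [0,0,0,0,0],
  [0,0,0,0,0],
  [0,0,0,0,0],
  [0,0,0,0,0],
])

```text
t: 11.83
eef_pos: [0.6263, 0.0691, 0.0228]
tool_rot: [0.748, 0.663, 0.0, -0.0]
force: [-0.5, 0.8, -2.2]
gripper_width: 0.0595
grip_force: 29.4
```

Call:
drive_tool([
  [-0.02,0,0,0,0],
  [-0.02,0,0,0,0],
  [0,0,0,0,0],
  [0,0,0,0,0],
  [0,0,0,0,0],
  [0,0,0,0,0],
  [0,0,0,0,0],
  [0,0,0,0,0],
])

```text
t: 12.5
eef_pos: [0.6263, 0.0685, 0.023]
tool_rot: [0.748, 0.663, 0.001, -0.0]
force: [0.8, 4.7, -1.7]
gripper_width: 0.0595
grip_force: 29.5
```

Stop contact at 4.7 N. I'll ease back a little, seat the wheels, photograph, then release.

Call:
drive_tool([
  [0.01,0,0.02,0,0],
  [0,0,0.01,0,0],
  [0,0,0,0,0],
  [0,0,0,0,0],
  [0,0,0,0,0],
  [0,0,0,0,0],
  [0,0,0,0,0],
  [0,0,0,0,0],
])

```text
t: 13.17
eef_pos: [0.6264, 0.0685, 0.0222]
tool_rot: [0.748, 0.663, 0.001, -0.0]
force: [-1.2, 4.6, 4.2]
gripper_width: 0.0597
grip_force: 30.0
```

```bash
cat > sg.py <<'E'
from m import *; from plan import *
def sign():
    f=grab_frame("wrist");hsv=cv2.cvtColor(np.array(f["pixels"]),cv2.COLOR_BGR2HSV)
    cs=big(cv2.inRange(hsv,(0,0,90),(179,95,255)),(225,160,335,270)); print("sign",rect(plane(f,cs,.086)),cv2.minAreaRect(cs)[0])
    print(head()); print(np.mean([state()["force"]],0))
    return f
if __name__=="__main__": cv2.imwrite("pics/s%d.png"%(state()["t"]*100),np.array(sign()["pixels"]))
E
python3 sg.py
```

```text
sign (array([629.77362061, 101.10423279]), (12.670032501220703, 32.75971984863281), np.float32(-6.956252)) (281.0, 237.5)
(array([0.626383  , 0.06844862, 0.0221923 ]), np.float64(1.4506730208085188))
[-0.74172264  3.91902501  2.97149171]
```

Call:
drive_tool([
  [0,0,0,0,0],
  [0,0,0,0,0],
  [0,0,0,0,1],
  [0,0,0,0,1],
  [0,0,0,0,1],
  [0,0,0,0,1],
  [0,0,0,0,1],
  [0,0,0,0,1],
], force=20)

```text
t: 13.88
eef_pos: [0.6261, 0.0677, 0.0216]
tool_rot: [0.748, 0.663, -0.0, 0.0]
force: [-0.7, -0.3, 0.3]
gripper_width: 0.0852
grip_force: 0.0
```

```bash
python3 sg.py
```

```text
sign (array([629.91326904, 102.25276184]), (12.488000869750977, 32.795631408691406), np.float32(-6.9511466)) (281.0, 233.5)
(array([0.62613962, 0.06775537, 0.02156232]), np.float64(1.4507198747892953))
[ 0.57124773  0.25605666 -0.20208347]
```

The taxi eased back about 1 mm when released. I'll tap it home from behind with shut fingers and withdraw slowly, so the tip stays lightly loaded.

Call:
drive_tool([
  [0,0,-0.4,0,1],
  [0,0,-0.8,0,1],
  [0,0,-0.8,0,1],
  [0,0,-0.6,0,1],
  [0.6,0,0,0,0],
  [0.8,0,0,0,0],
  [0.8,0,0,0,0],
  [0.4,0,0,0,0],
])

```text
t: 14.6
eef_pos: [0.639, 0.1743, 0.126]
tool_rot: [0.748, 0.664, 0.001, -0.0]
force: [-0.3, -0.1, -0.8]
gripper_width: 0.0387
grip_force: 0.0
```

Call:
drive_tool([
  [0,0,0,0,0],
  [0,0,0,0,0],
  [0,0,0.5,0,0],
  [0,0,0.8,0,0],
  [0,0,0.7,0,0],
  [0,0,0.25,0,0],
  [0,0,0,0,0],
  [0,0,0,0,0],
])

```text
t: 15.27
eef_pos: [0.6385, 0.1702, 0.0357]
tool_rot: [0.749, 0.663, -0.0, -0.0]
force: [0.6, 0.3, 0.3]
gripper_width: 0.0002
grip_force: 0.0
```

Call:
drive_tool([
  [-0.1,0,0,0,0],
  [-0.1,0,0,0,0],
  [-0.1,0,0,0,0],
  [-0.07,0,0,0,0],
  [0,0,0,0,0],
  [0,0,0,0,0],
  [0,0,0,0,0],
  [0,0,0,0,0],
])

```text
t: 15.93
eef_pos: [0.6368, 0.1566, 0.0357]
tool_rot: [0.748, 0.663, 0.0, -0.0]
force: [-0.6, -0.3, -0.2]
gripper_width: 0.0001
grip_force: 0.0
```

Call:
drive_tool([
  [-0.04,0,0,0,0],
  [-0.04,0,0,0,0],
  [-0.04,0,0,0,0],
  [0,0,0,0,0],
  [0,0,0,0,0],
  [0,0,0,0,0],
  [0,0,0,0,0],
  [0,0,0,0,0],
])

```text
t: 16.6
eef_pos: [0.6363, 0.1518, 0.0356]
tool_rot: [0.748, 0.663, 0.0, -0.0]
force: [0.3, -0.0, -0.2]
gripper_width: 0.0001
grip_force: 0.0
```

Call:
drive_tool([
  [-0.02,0,0,0,0],
  [-0.02,0,0,0,0],
  [0,0,0,0,0],
  [0,0,0,0,0],
  [0,0,0,0,0],
  [0,0,0,0,0],
  [0,0,0,0,0],
  [0,0,0,0,0],
])

```text
t: 17.27
eef_pos: [0.6361, 0.1501, 0.0357]
tool_rot: [0.748, 0.663, 0.0, -0.0]
force: [-0.4, -0.4, -0.6]
gripper_width: -0.0001
grip_force: 0.0
```

Call:
drive_tool([
  [-0.02,0,0,0,0],
  [-0.02,0,0,0,0],
  [0,0,0,0,0],
  [0,0,0,0,0],
  [0,0,0,0,0],
  [0,0,0,0,0],
  [0,0,0,0,0],
  [0,0,0,0,0],
])

```text
t: 17.93
eef_pos: [0.6358, 0.1486, 0.0356]
tool_rot: [0.748, 0.663, 0.0, -0.0]
force: [-0.2, 1.0, -0.0]
gripper_width: -0.0
grip_force: 0.0
```

Call:
drive_tool([
  [-0.02,0,0,0,0],
  [-0.01,0,0,0,0],
  [0,0,0,0,0],
  [0,0,0,0,0],
  [0,0,0,0,0],
  [0,0,0,0,0],
  [0,0,0,0,0],
  [0,0,0,0,0],
])

```text
t: 18.6
eef_pos: [0.6358, 0.1474, 0.0356]
tool_rot: [0.748, 0.663, 0.0, -0.0]
force: [0.5, 0.8, -0.2]
gripper_width: -0.0
grip_force: 0.0
```

Call:
drive_tool([
  [-0.02,0,0,0,0],
  [-0.01,0,0,0,0],
  [0,0,0,0,0],
  [0,0,0,0,0],
  [0,0,0,0,0],
  [0,0,0,0,0],
  [0,0,0,0,0],
  [0,0,0,0,0],
])

```text
t: 19.27
eef_pos: [0.6356, 0.1462, 0.0357]
tool_rot: [0.748, 0.663, 0.0, -0.0]
force: [0.0, 0.7, -0.1]
gripper_width: -0.0004
grip_force: 0.0
```

Call:
drive_tool([
  [-0.02,0,0,0,0],
  [-0.01,0,0,0,0],
  [0,0,0,0,0],
  [0,0,0,0,0],
  [0,0,0,0,0],
  [0,0,0,0,0],
  [0,0,0,0,0],
  [0,0,0,0,0],
])

```text
t: 19.93
eef_pos: [0.6355, 0.145, 0.0356]
tool_rot: [0.748, 0.663, 0.0, -0.0]
force: [0.3, -1.1, 0.8]
gripper_width: 0.0002
grip_force: 0.0
```

Call:
drive_tool([
  [-0.02,0,0,0,0],
  [-0.02,0,0,0,0],
  [0,0,0,0,0],
  [0,0,0,0,0],
  [0,0,0,0,0],
  [0,0,0,0,0],
  [0,0,0,0,0],
  [0,0,0,0,0],
])

```text
t: 20.6
eef_pos: [0.6353, 0.1434, 0.0356]
tool_rot: [0.748, 0.663, 0.0, -0.0]
force: [-1.3, 0.2, -0.4]
gripper_width: 0.0003
grip_force: 0.0
```

Run:
```python
from h import *
F=[]
for i in range(6): f=grab_frame("wrist");F.append(state()["force"])
print(np.mean(F,0),np.std(F,0)); b=np.array(f["pixels"])
u=proj(grab_frame("side"),[.63,.1,.06])[0].astype(int)
a=np.array(grab_frame("side")["pixels"])[u[1]-60:u[1]+60,u[0]-45:u[0]+45];a=cv2.resize(a,None,fx=3,fy=3)
cv2.imwrite("pics/tap.png",np.hstack([a,b[60:420,60:560]]))
```

```text
[-0.14556263  0.2127884   0.13696092] [0.50084341 0.44309966 0.2466036 ]
```

View pics/tap.png

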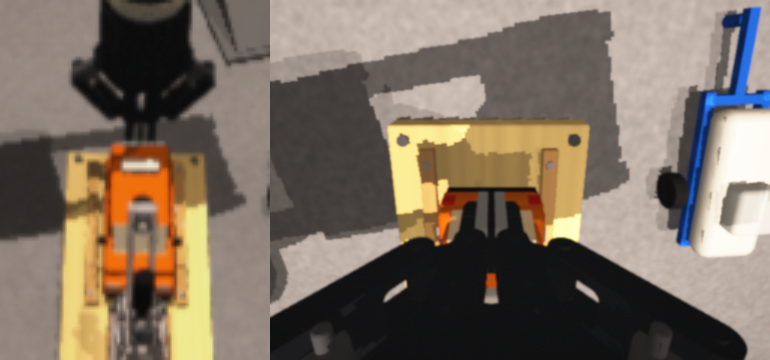

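The fingers are just behind the taxi's tail and not yet pressing (mean 0.2 N). I'll continue.

Call:
drive_tool([
  [-0.02,0,0,0,0],
  [-0.02,0,0,0,0],
  [0,0,0,0,0],
  [0,0,0,0,0],
  [0,0,0,0,0],
  [0,0,0,0,0],
  [0,0,0,0,0],
  [0,0,0,0,0],
])

```text
t: 21.67
eef_pos: [0.6352, 0.1421, 0.0357]
tool_rot: [0.748, 0.663, 0.0, -0.0]
force: [-0.0, 4.5, -0.1]
gripper_width: -0.0002
grip_force: 2.2
```

Call:
drive_tool([
  [-0.02,0,0,0,0],
  [-0.01,0,0,0,0],
  [0,0,0,0,0],
  [0,0,0,0,0],
  [0,0,0,0,0],
  [0,0,0,0,0],
  [0,0,0,0,0],
  [0,0,0,0,0],
])

```text
t: 22.33
eef_pos: [0.6354, 0.1418, 0.0359]
tool_rot: [0.748, 0.663, 0.001, -0.0]
force: [1.3, 7.7, -0.1]
gripper_width: 0.0002
grip_force: 3.8
```

Solid contact. Now I'll withdraw slowly, then travel over to the handle.

Call:
drive_tool([
  [0.01,0,0,0,0],
  [0.01,0,0,0,0],
  [0.01,0,0,0,0],
  [0.01,0,0,0,0],
  [0.01,0,0,0,0],
  [0.01,0,0,0,0],
  [0.01,0,0,0,0],
  [0.01,0,0,0,0],
])

```text
t: 23.0
eef_pos: [0.635, 0.1432, 0.0355]
tool_rot: [0.748, 0.663, -0.0, 0.0]
force: [0.1, -1.0, -0.9]
gripper_width: -0.0002
grip_force: 0.0
```

Call:
drive_tool([
  [0.01,0,0,0,0],
  [0.01,0,0,0,0],
  [0.01,0,0,0,0],
  [0.1,0,0,0,0],
  [0.3,0,0,0,0],
  [0.3,0,-0.3,0,0],
  [0,0,-0.8,0,0],
  [0,0,-0.8,0,0],
])

```text
t: 23.67
eef_pos: [0.6373, 0.1743, 0.1108]
tool_rot: [0.748, 0.664, -0.001, -0.001]
force: [1.0, -0.9, 0.4]
gripper_width: -0.0001
grip_force: 0.0
```

Run:
```python
from plan import *
th=np.radians(83.1);ex=np.array([np.cos(th),np.sin(th)]);ey=np.array([-ex[1],ex[0]])
O=np.array([.6195,.022]); n=np.array([np.sin(th),-np.cos(th)])
# lateral of jig axis from wrist view: n=.613 at 83.4 deg near y=.15
print("O.n",O@n)
g=lambda x,y,z:[*(O+x*ex+y*ey),z]
for nm,P in {"home":g(-.177,0,.109),"start":g(-.14,0,.184),"tip":g(-.1308,0,.207)}.items(): print(nm,np.round(P,4))
p,h=head(); print(p,h, (p[:2]-O)@ex,(p[:2]-O)@ey)
f=grab_frame("side");im=np.array(f["pixels"])
for P in(g(-.14,0,.184),g(-.1308,0,.207),g(.155,0,.018),g(-.155,.065,.018),g(-.155,-.065,.018)): print(proj(f,P).round(1))
cv2.imwrite("pics/h.png",cv2.resize(im[150:270,250:360],None,fx=5,fy=5,interpolation=cv2.INTER_CUBIC))
```

```text
O.n 0.6123701628709294
home [ 0.5982 -0.1537  0.109 ]
start [ 0.6027 -0.117   0.184 ]
tip [ 0.6038 -0.1079  0.207 ]
[0.63728291 0.17431125 0.11084758] 1.4520062316066653 0.15334449688660978 0.0006440771495195398
[[307.8 204.4]]
[[308.1 194.4]]
[[305.6 159.1]]
[[278.8 250.9]]
[[332.2 252.1]]
```

View pics/h.png

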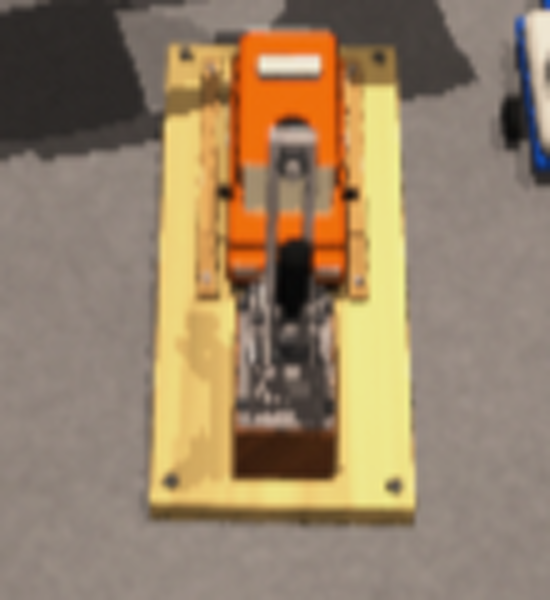

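The side view shows the taxi clamped-side-on at the stop, rails either side. The black handle is at (293,275), leaning as described, and my jig pose projects correctly onto the board corners. Next I'll plan the handle push.

```bash
cat > push.py <<'E'
from plan import *
th=np.radians(83.1);ex=np.array([np.cos(th),np.sin(th)]);O=np.array([.6195,.022])
g=lambda x,z:[*(O+x*ex),z]
A=np.array([[37,75,22],[15,70,38],[5,64,48],[1,57,57],[0,48,64],[0,37,72],[0,16,84],[0,6,90],[0,0,90]],float)
def tcp(i):  # i fractional index along A
    x,z,l=[np.interp(i,range(len(A)),A[:,k]) for k in range(3)]; t=np.radians(l); s=np.interp(l,[22,90],[-4,8])
    return np.array([-177+x+8*np.cos(t)-s*np.sin(t)+8, 109+z+8*np.sin(t)+s*np.cos(t)])/1000
for i in range(len(A)): print(A[i],(tcp(i)*1000).round(1),end=";")
print()
E
python3 - <<'E'
from push import *
H=83.1
rows([(*g(.153,.27),H,0,4),(*g(-.108,.27),H,0,9),(*g(-.108,.205),H,0,3)])
E
```

```text
[37. 75. 22.] [-123.1  183.3];[15. 70. 38.] [-147.  183.];[ 5. 64. 48.] [-159.1  179.3];[ 1. 57. 57.] [-165.5  173.9];[ 0. 48. 64.] [-168.6  165.7];[ 0. 37. 72.] [-171.1  155.1];[ 0. 16. 84.] [-175.1  133.7];[ 0.  6. 90.] [-177.  123.];[ 0.  0. 90.] [-177.  117.];
start [0.6424 0.175  0.119 ] 83.19
[[-0.01,-0.03,-0.94,0.0,0],[-0.01,-0.03,-0.94,0.01,0],[-0.01,-0.02,-0.95,0.0,0],[-0.01,-0.03,-0.94,0.01,0],[-0.73,0.0,-0.0,-0.0,0],[-0.72,0.0,-0.0,-0.0,0],[-0.73,0.0,-0.0,-0.0,0],[-0.72,0.0,-0.0,-0.0,0]]
[[-0.73,0.0,-0.0,-0.0,0],[-0.72,0.0,-0.0,-0.0,0],[-0.73,0.0,-0.0,-0.0,0],[-0.72,0.0,-0.0,-0.0,0],[-0.73,0.0,-0.0,-0.0,0],[0.0,0.0,0.54,-0.0,0],[0.0,0.0,0.54,-0.0,0],[0.0,0.0,0.54,-0.0,0]]
end [ 0.6063 -0.0854  0.205 ] 83.08
```

Call:
drive_tool([
  [0,0,-0.95,0,0],
  [0,0,-0.95,0,0],
  [0,0,-0.95,0,0],
  [0,0,-0.95,0,0],
  [-0.72,0,0,0,0],
  [-0.73,0,0,0,0],
  [-0.72,0,0,0,0],
  [-0.72,0,0,0,0],
])

```text
t: 24.38
eef_pos: [0.625, 0.058, 0.2641]
tool_rot: [0.748, 0.664, 0.001, 0.0]
force: [0.3, -1.1, -1.0]
gripper_width: -0.0002
grip_force: 0.0
```

Call:
drive_tool([
  [-0.73,0,0,0,0],
  [-0.72,0,0,0,0],
  [-0.73,0,0,0,0],
  [-0.72,0,0,0,0],
  [-0.73,0,0,0,0],
  [0,0,0,0,0],
  [0,0,0,0,0],
  [0,0,0,0,0],
])

```text
t: 25.05
eef_pos: [0.6078, -0.0853, 0.2636]
tool_rot: [0.748, 0.663, 0.0, -0.0]
force: [0.8, 0.2, 0.6]
gripper_width: 0.0003
grip_force: 0.0
```

Run:
```python
from push import *
H=83.1
p,h=head();ey=np.array([-ex[1],ex[0]]);print((p[:2]-O)@ex,(p[:2]-O)@ey)
f=grab_frame("side");im=np.array(f["pixels"])
cv2.imwrite("pics/h2.png",cv2.resize(im[130:250,250:360],None,fx=5,fy=5,interpolation=cv2.INTER_CUBIC))
rows([(*g(-.11,.27),H,0,1),(*g(-.11,.183),H,0,7)])
```

```text
[37. 75. 22.] [-123.1  183.3];[15. 70. 38.] [-147.  183.];[ 5. 64. 48.] [-159.1  179.3];[ 1. 57. 57.] [-165.5  173.9];[ 0. 48. 64.] [-168.6  165.7];[ 0. 37. 72.] [-171.1  155.1];[ 0. 16. 84.] [-175.1  133.7];[ 0.  6. 90.] [-177.  123.];[ 0.  0. 90.] [-177.  117.];
-0.1078817966607884 -0.0012972708585479256
start [ 0.6078 -0.0849  0.2636] 83.17
[[-0.06,-0.03,-0.16,0.01,0],[-0.0,-0.0,0.31,0.0,0],[-0.0,-0.0,0.31,0.0,0],[-0.0,-0.0,0.31,0.0,0],[-0.0,-0.0,0.31,0.0,0],[-0.0,-0.0,0.31,0.0,0],[-0.0,-0.0,0.31,0.0,0],[-0.0,-0.0,0.31,0.0,0]]
end [ 0.6063 -0.0871  0.1832] 83.11
```

View pics/h2.png

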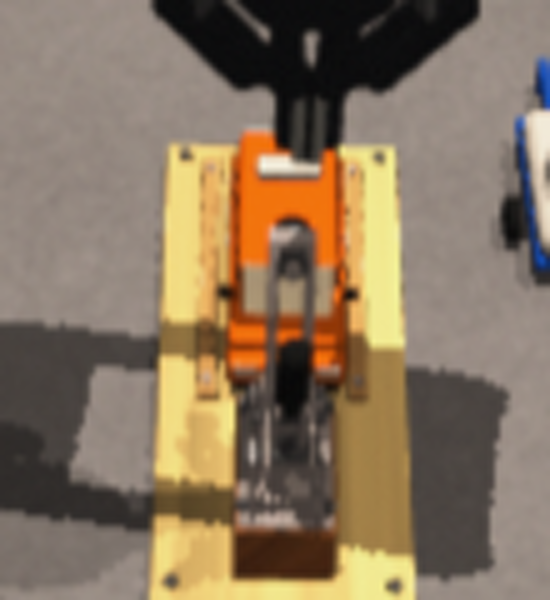

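The fingertips hang at (310,155), high above the clamp, and the handle's top is at (293,345). I'll descend into the gap between handle and arm.

Call:
drive_tool([
  [-0.05,-0.03,0.2,0,0],
  [0,0,0.4,0,0],
  [0,0,0.4,0,0],
  [0,0,0.4,0,0],
  [0,0,0.3,0,0],
  [0,0,0.2,0,0],
  [0,0,0.1,0,0],
  [0,0,0,0,0],
])

```text
t: 25.77
eef_pos: [0.6055, -0.0872, 0.1825]
tool_rot: [0.748, 0.664, -0.0, -0.001]
force: [0.4, 0.1, -0.4]
gripper_width: 0.0001
grip_force: 0.0
```

Run:
```python
from push import *
H=83.1
w=[]
for i in np.arange(0,6.01,.5):
    x,z=tcp(i); w.append((*g(x,z),H,0,4 if i==0 else (2 if i<1.6 else 1 if i<5 else 1)))
rows(w)
```

```text
[37. 75. 22.] [-123.1  183.3];[15. 70. 38.] [-147.  183.];[ 5. 64. 48.] [-159.1  179.3];[ 1. 57. 57.] [-165.5  173.9];[ 0. 48. 64.] [-168.6  165.7];[ 0. 37. 72.] [-171.1  155.1];[ 0. 16. 84.] [-175.1  133.7];[ 0.  6. 90.] [-177.  123.];[ 0.  0. 90.] [-177.  117.];
start [ 0.6055 -0.0872  0.1825] 83.17
[[-0.08,0.0,-0.0,0.0,0],[-0.08,0.01,-0.01,0.0,0],[-0.08,0.0,-0.0,0.01,0],[-0.08,0.01,-0.01,0.0,0],[-0.15,-0.0,0.0,0.0,0],[-0.15,-0.0,0.0,0.0,0],[-0.15,-0.0,0.0,0.0,0],[-0.15,-0.0,0.01,0.0,0]]
[[-0.08,-0.0,0.02,0.0,0],[-0.07,-0.0,0.02,0.0,0],[-0.15,-0.0,0.05,0.0,0],[-0.08,-0.0,0.07,0.0,0],[-0.08,-0.0,0.06,0.0,0],[-0.04,-0.0,0.11,0.0,0],[-0.04,-0.0,0.1,0.0,0],[-0.03,-0.0,0.13,0.0,0]]
[[-0.04,-0.0,0.13,0.0,0],[-0.04,-0.0,0.27,0.0,0],[-0.05,-0.0,0.27,0.0,0]]
end [ 0.5986 -0.1517  0.1337] 83.12
```

Call:
drive_tool([
  [-0.08,0,0,0,0],
  [-0.08,0,0,0,0],
  [-0.08,0,0,0,0],
  [-0.1,0,0,0,0],
  [-0.14,0,0,0,0],
  [-0.14,0,0,0,0],
  [-0.14,0,0,0,0],
  [-0.14,0,0.01,0,0],
])

```text
t: 26.43
eef_pos: [0.6018, -0.1246, 0.1833]
tool_rot: [0.748, 0.663, 0.0, 0.0]
force: [0.1, -0.9, -0.1]
gripper_width: -0.0001
grip_force: 0.0
```

Call:
drive_tool([
  [-0.08,0,0.02,0,0],
  [-0.08,0,0.02,0,0],
  [-0.08,0,0.03,0,0],
  [-0.08,0,0.03,0,0],
  [-0.08,0,0.06,0,0],
  [-0.08,0,0.06,0,0],
  [0,0,0,0,0],
  [0,0,0,0,0],
])

```text
t: 27.1
eef_pos: [0.5993, -0.1429, 0.1741]
tool_rot: [0.748, 0.663, -0.0, -0.0]
force: [0.3, -0.6, 0.1]
gripper_width: 0.0002
grip_force: 0.0
```

Run:
```python
from h import *
F=[]
for i in range(5): w=grab_frame("wrist");F.append(state()["force"])
print(np.mean(F,0),state()["eef_pos"])
a=np.array(grab_frame("side")["pixels"])[150:260,250:360];a=cv2.resize(a,(400,400),interpolation=cv2.INTER_CUBIC)
b=np.array(grab_frame("scene")["pixels"])[190:290,250:350];b=cv2.resize(b,(400,400),interpolation=cv2.INTER_CUBIC)
cv2.imwrite("pics/x.png",np.hstack([a,b]))
```

```text
[0.15976602 0.0871818  0.35395012] [ 0.5996493  -0.14265571  0.17449643]
```

View pics/x.png

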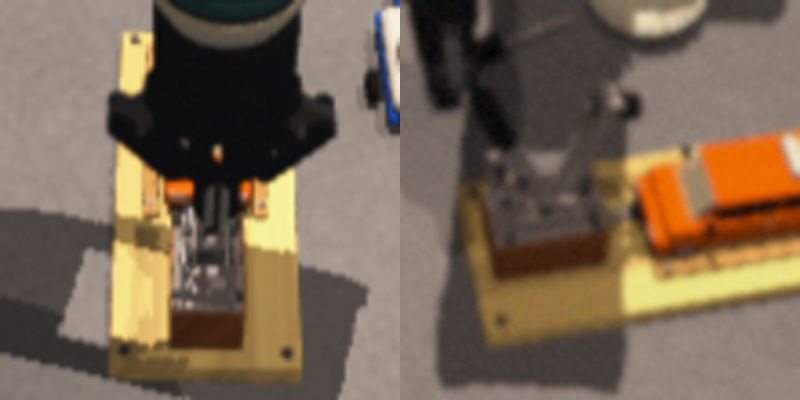

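In the scene view (right panel) the handle still stands at (493,115), unmoved, and the finger is left of it at (450,105). I passed it, so I'll triangulate the handle and fingertip in both views.

Run:
```python
from push import *
import pickle
F=pickle.load(open("f0.pkl","rb"));a,b=F["side"],F["scene"]
ey=np.array([-ex[1],ex[0]])
def tri(u,v):
    c1,d1=ray(a,[u]);c2,d2=ray(b,[v]);d1=d1[0]/np.linalg.norm(d1);d2=d2[0]/np.linalg.norm(d2)
    s=np.linalg.lstsq(np.c_[d1,-d2],c2-c1,rcond=None)[0];p,q=c1+s[0]*d1,c2+s[1]*d2;return (p+q)/2,np.linalg.norm(p-q)
def blob(f,P,r):
    u=proj(f,P)[0].astype(int);x0,y0=u-r
    hsv=np.array(f["pixels"])[y0:y0+2*r,x0:x0+2*r].max(2); m=(hsv<45).astype(np.uint8)
    n,l,st,ce=cv2.connectedComponentsWithStats(m); return u,[(st[i].tolist(),(ce[i]+[x0,y0]).round(1)) for i in range(1,n) if st[i,4]>8],l,(x0,y0)
for n,f in(("side",a),("scene",b)):
    print(n,[proj(f,g(x,z)).round(1).tolist() for x,z in((-.14,.184),(-.149,.207),(-.131,.161))],"tcp",proj(f,[.5996,-.1427,.1745]).round(1)); print(blob(f,g(-.14,.184),22)[:2])
us=blob(a,g(-.14,.184),22);uv=blob(b,g(-.14,.184),22)
A=max(us[1],key=lambda q:q[0][4]);B=max(uv[1],key=lambda q:q[0][4])
P,e=tri(A[1],B[1]);print("handle blob",P,e,(P[:2]-O)@ex,(P[:2]-O)@ey)
print("range",min(p for p in [1]))
```

```text
[37. 75. 22.] [-123.1  183.3];[15. 70. 38.] [-147.  183.];[ 5. 64. 48.] [-159.1  179.3];[ 1. 57. 57.] [-165.5  173.9];[ 0. 48. 64.] [-168.6  165.7];[ 0. 37. 72.] [-171.1  155.1];[ 0. 16. 84.] [-175.1  133.7];[ 0.  6. 90.] [-177.  123.];[ 0.  0. 90.] [-177.  117.];
side [[[307.8, 204.4]], [[308.2, 201.0]], [[307.4, 207.6]]] tcp [[307.7 216.6]]
(array([307, 204]), [([20, 17, 7, 15, 88], array([308. , 205.7])), ([21, 37, 5, 3, 10], array([307.6, 220.1]))])
scene [[[271.3, 217.3]], [[267.7, 212.2]], [[274.8, 222.3]]] tcp [[261.3 221.1]]
(array([271, 217]), [([8, 5, 19, 12, 128], array([265.8, 205.1])), ([19, 18, 10, 15, 65], array([272.6, 219.5]))])
handle blob [ 0.59465326 -0.13438404  0.21653909] 0.02019052335304126 -0.1582364165858881 0.005879302516951729
range 1
```

Run:
```python
from push import *
import pickle
F=pickle.load(open("f0.pkl","rb"));b0=np.array(F["scene"]["pixels"]);f=grab_frame("scene");b1=np.array(f["pixels"])
print([proj(f,[.5996,-.1427,.1745+d]).round(0).tolist() for d in(0,.04,.08)])
print("moved handle grip,tip,root",[proj(f,g(x,z)).round(0).tolist() for x,z in((-.176,.166),(-.197,.180),(-.155,.152))])
for im in(b0,b1):
    print()
    for y in range(200,240): print("".join(" .:-=+*#%@"[9-min(9,int(v)//16)] for v in im[y,244:300].max(1)))
```

```text
[37. 75. 22.] [-123.1  183.3];[15. 70. 38.] [-147.  183.];[ 5. 64. 48.] [-159.1  179.3];[ 1. 57. 57.] [-165.5  173.9];[ 0. 48. 64.] [-168.6  165.7];[ 0. 37. 72.] [-171.1  155.1];[ 0. 16. 84.] [-175.1  133.7];[ 0.  6. 90.] [-177.  123.];[ 0.  0. 90.] [-177.  117.];
[[[261.0, 221.0]], [[261.0, 211.0]], [[260.0, 201.0]]]
moved handle grip,tip,root [[[257.0, 224.0]], [[249.0, 222.0]], [[266.0, 226.0]]]

*++++*+*++++===-:::::-=+**##%%#=. ..:--===-::...........
+***++++++==-:::::-==+*##%%%%%%*-::--==--::........... .
++*++++==-:::::--=+*###%%@@%%%%#+=----:::...............
+++====-::..:-=+**##%%%%%@@%%%%%*=::::..................
=-----::...:-+*##%%%%%%@@%@%%%%#+-.......... ...........
:::........-+##%%%%%@%@@@%%%%##*=:.. ...................
...........-*%%%%%%@@%@@@%%##*+=-:..  ..................
...........-*%%%%%@%@%@@%%#*+=--:..   ...... ...........
...........:+#@%%@%@%%%##*+=-::..... ..  ...............
...........:=*%%@%%%%##*+=-:....... . ..................
...........:-+#%%%%#*+=----:......  ................... 
............:-+###*+=-::-==-:...........................
.............
[... 3163 characters left out ...]
==========++++++
.....:::::::::::::::-+*###*+-:-+*+++=--:::::::--=+++++++
  ...:::::::::::::::-+*##**+---=++++=-:.......:-=+++++=+
  ...:::::::::::::::-+*#****+=+++++++=-:.....::=+++++==-
 . ..:::::::::::::::-+####**+***++=====-:....:-=++++==-:
  ...:::::::::::::::-+**###***##+=======:::.:-=+==+++=-:
   ..:::::::::::::::=+**#*#***##+-==++==------=+===+++=:
  ....::::::::::::::=*********#*=-=+**++======+===++*+=-
    .:::::::::::::::=+***++++***===***+++=====+==++*#*+=
   ...:::::::::::::-=++**+===++++=+***+++=+==++==+**#*+=
    ..:::::::::::::-==+**+=-=+++++++**++++==++===++*#*+=
      .::::::::::::-==++*+=-====++++++++++====---=+***==
       .:::::::::::-===+++=====+++==+====+===-:::-=+++==
```

Run:
```python
from push import *
a=grab_frame("side");b=grab_frame("scene");ey=np.array([-ex[1],ex[0]])
def tri(u,v):
    c1,d1=ray(a,[u]);c2,d2=ray(b,[v]);d1=d1[0]/np.linalg.norm(d1);d2=d2[0]/np.linalg.norm(d2)
    s=np.linalg.lstsq(np.c_[d1,-d2],c2-c1,rcond=None)[0];p,q=c1+s[0]*d1,c2+s[1]*d2;P=(p+q)/2;print(P.round(4),"gap",np.linalg.norm(p-q).round(4),"jig",((P[:2]-O)@ex).round(4),((P[:2]-O)@ey).round(4));return P
tri((308,205.7),(272.6,219.5))
im=np.array(a["pixels"])
for y in range(185,245): print(y,"".join(" .:-=+*#%@"[9-min(9,int(v)//16)] for v in im[y,285:335].max(1)))
```

```text
[37. 75. 22.] [-123.1  183.3];[15. 70. 38.] [-147.  183.];[ 5. 64. 48.] [-159.1  179.3];[ 1. 57. 57.] [-165.5  173.9];[ 0. 48. 64.] [-168.6  165.7];[ 0. 37. 72.] [-171.1  155.1];[ 0. 16. 84.] [-175.1  133.7];[ 0.  6. 90.] [-177.  123.];[ 0.  0. 90.] [-177.  117.];
[ 0.6039 -0.114   0.1754] gap 0.0001 jig -0.1369 -0.0008
185 @@%##%%%@@@@@@@@@@@@@@@@@@@@@@@@@@@@@@@@%%%@%%###%
186 @@%#%%%@@@@@@@%@@@@@@@@@@@@@@@@@@@%@@@@@@@@@%%%##%
187 @@%%%%@%@@@@@@@%%@@@@@@@@@@@@@@@@@@@@@@@@@@@@%%##%
188 @@@%@@@@@@@@@%%*#%@@@@@@@@@@@@@@@@@@@@@@@@@%%@%%%%
189 %@@%@@@@%@@@%%%*+%@@@@%%##%@@%@@@@@@%@%@@@%%%@@@%@
190 *%@@@%@@@@@%%%%##%@@@@%*.-#@@@@@@%@@@@%%%@%%@@@@@@
191  +%@@@@@%@@@@@%%%@@@@@%= .#@@@@%@@@@@@@%#%%%@@@@@@
192   =%@@@@@@@@@@@%%@@@@@%=  *@@%@@@@%@%@@%#%%@@@@%%#
193    -#%@@@@@@@%%@@@@@@@%*..#@@@@@@@@@@%%%%@@@@@%#=:
194     :#%@@@@@@%@@@@@@@@@%*+%@@@@@@@@%%@@%@%@@@%#=. 
195      -#%@@@@@@@@@@@@@@@@%%%@@%@@@@@@@@@@@@@%#+-.  
196       .*%@@@@@%@@@@@@@@@@@@@@@@@@@@@@@%%@@%*.     
197        .*%%@@%@@@@@@@@@@@@@@@@@@@@@@%@@@%#=       
198         -+%%%%%##%@@@@@@@@@@@@@@%%%%%%%%*.        
199     
[... 1821 characters left out ...]
  .::=--=+++++++++++*+-              -==
233              . :  --===++++++===:              -==
234             .-.-  ---=-=====+=--:              :=+
235             -===-==============-:              :==
236             =++++++++++++++++===:              :==
237             ++*+++********+++++=:              :==
238             +**++*********++++++:              .==
239             +*+**********+++++++:              .=+
240             ++**********++++++++:              .=+
241             +**********+++++++++:              .=+
242             +********+++++++*++=.              .==
243            :********+++++++++++=.               ==
244 =-:     :::=******+++++++++++*+=.               ==
```

Run:
```python
from push import *
a=grab_frame("side");b=grab_frame("scene");ey=np.array([-ex[1],ex[0]]); print(state()["eef_pos"],state()["q"].round(3),state()["tool_rot"])
def tri(u,v):
    c1,d1=ray(a,[u]);c2,d2=ray(b,[v]);d1=d1[0]/np.linalg.norm(d1);d2=d2[0]/np.linalg.norm(d2)
    s=np.linalg.lstsq(np.c_[d1,-d2],c2-c1,rcond=None)[0];p,q=c1+s[0]*d1,c2+s[1]*d2;P=(p+q)/2;print(P.round(4),"gap",np.linalg.norm(p-q).round(4),"jig",((P[:2]-O)@ex).round(4),((P[:2]-O)@ey).round(4))
tri((310.5,211.5),(261,217.5)); tri((310.5,213),(260,217)); tri((308,211),(261,217.5))
p=np.array([.5996,-.1427,.1745])
for d in(0,.01,.02,.03): print(d,proj(a,p+[0,0,d]).round(1),proj(b,p+[0,0,d]).round(1))
```

```text
[37. 75. 22.] [-123.1  183.3];[15. 70. 38.] [-147.  183.];[ 5. 64. 48.] [-159.1  179.3];[ 1. 57. 57.] [-165.5  173.9];[ 0. 48. 64.] [-168.6  165.7];[ 0. 37. 72.] [-171.1  155.1];[ 0. 16. 84.] [-175.1  133.7];[ 0.  6. 90.] [-177.  123.];[ 0.  0. 90.] [-177.  117.];
[ 0.5995778  -0.14278542  0.17444093] [-0.346  0.409  1.51   0.     1.222 -0.226] [ 7.48207112e-01  6.63465232e-01  4.86377538e-05 -1.94243392e-05]
[ 0.6043 -0.1446  0.1953] gap 0.0014 jig -0.1672 -0.0049
[ 0.6033 -0.1475  0.1956] gap 0.0037 jig -0.1702 -0.0043
[ 0.6004 -0.1424  0.1921] gap 0.0024 jig -0.1655 -0.0008
0 [[307.7 216.6]] [[261.3 221.1]]
0.01 [[307.8 213.8]] [[261.2 218.7]]
0.02 [[308.  210.9]] [[261.  216.3]]
0.03 [[308.2 208. ]] [[260.9 213.8]]
```

The fingertips really end about 19 mm above the reported TCP when shut, so they passed over the handle's top. I'll go back and redo it 19 mm lower.

Call:
drive_tool([
  [0,0,-0.6,0,0],
  [0,0,-0.7,0,0],
  [0.3,0,0,0,0],
  [0.5,0,0,0,0],
  [0.5,0,0,0,0],
  [0.1,0,0,0,0],
  [0,0,0,0,0],
  [0,0,0,0,0],
])

```text
t: 28.37
eef_pos: [0.6062, -0.0873, 0.2263]
tool_rot: [0.748, 0.664, -0.0, 0.0]
force: [0.2, -1.1, -0.4]
gripper_width: -0.0002
grip_force: 0.0
```

Call:
drive_tool([
  [0,0,0.3,0,0],
  [0,0,0.4,0,0],
  [0,0,0.4,0,0],
  [0,0,0.4,0,0],
  [0,0,0.2,0,0],
  [0,0,0,0,0],
  [0,0,0,0,0],
  [0,0,0,0,0],
])

```text
t: 29.03
eef_pos: [0.6069, -0.0878, 0.1593]
tool_rot: [0.748, 0.663, 0.0, 0.001]
force: [0.3, -0.8, -0.6]
gripper_width: -0.0001
grip_force: 0.0
```

Run:
```python
from push import *
H=83.1;ey=np.array([-ex[1],ex[0]]);p,h=head();print((p[:2]-O)@ex,(p[:2]-O)@ey,state()["force"])
w=[]
for i in np.arange(0,7.01,.5):
    x,z=tcp(i); w.append((*g(x,z-.019),H,0,3 if i==0 else (2 if i<1.6 else 1)))
rows(w)
```

```text
[37. 75. 22.] [-123.1  183.3];[15. 70. 38.] [-147.  183.];[ 5. 64. 48.] [-159.1  179.3];[ 1. 57. 57.] [-165.5  173.9];[ 0. 48. 64.] [-168.6  165.7];[ 0. 37. 72.] [-171.1  155.1];[ 0. 16. 84.] [-175.1  133.7];[ 0.  6. 90.] [-177.  123.];[ 0.  0. 90.] [-177.  117.];
-0.11050650617332591 -0.0007195219580434354 [ 0.2825475  -0.83984569 -0.63020481]
start [ 0.6069 -0.0878  0.1593] 83.1
[[-0.1,-0.01,-0.04,0.0,0],[-0.11,-0.0,-0.04,0.0,0],[-0.1,-0.01,-0.05,0.0,0],[-0.15,0.0,0.0,0.0,0],[-0.15,0.0,0.01,0.0,0],[-0.15,0.0,0.0,0.0,0],[-0.15,0.0,0.0,0.0,0],[-0.08,0.0,0.02,0.0,0]]
[[-0.07,0.0,0.03,0.0,0],[-0.15,0.0,0.04,0.0,0],[-0.08,0.0,0.07,0.0,0],[-0.08,0.0,0.07,0.0,0],[-0.04,0.0,0.1,0.0,0],[-0.04,0.0,0.1,0.0,0],[-0.03,0.0,0.14,0.0,0],[-0.04,0.0,0.13,0.0,0]]
[[-0.04,0.0,0.26,0.0,0],[-0.05,0.0,0.27,0.0,0],[-0.03,0.0,0.14,0.0,0],[-0.02,0.0,0.13,0.0,0]]
end [ 0.5982 -0.1536  0.1041] 83.1
```

Call:
drive_tool([
  [-0.1,0,0,0,0],
  [-0.1,0,0,0,0],
  [-0.1,0,0,0,0],
  [-0.15,0,0,0,0],
  [-0.15,0,0,0,0],
  [-0.15,0,0,0,0],
  [-0.15,0,0,0,0],
  [0,0,0,0,0],
])

```text
t: 29.7
eef_pos: [0.6014, -0.1246, 0.1581]
tool_rot: [0.748, 0.663, -0.001, 0.0]
force: [-0.6, 0.5, 0.0]
gripper_width: -0.0001
grip_force: 0.3
```

```bash
cat > st.py <<'E'
from push import *
from scipy.ndimage import label
F=[]
for i in range(4): b=grab_frame("scene");F.append(state()["force"])
ey=np.array([-ex[1],ex[0]]);p,h=head();print("jig",(p[:2]-O)@ex,(p[:2]-O)@ey,p[2],np.mean(F,0).round(2))
im=np.array(b["pixels"])
for y in range(204,236): print("".join(" .:-=+*#%@"[9-min(9,int(v)//16)] for v in im[y,244:290].max(1)))
E
python3 st.py|tail -n +2
```

```text
jig -0.14667674410061401 0.00015759231496680068 0.1582983610273878 [0.05 0.02 0.12]
...::::::..:-+*##%%@@@%@%##**#%%#***####**++++
...::::::::-+#%%%%%@@@@@%#***#%%#***####**++++
...::::::::=*%%%%%@@@@@@%#***##%##**#*##**++++
..::::::::-=*%@%@@@@%@@@%%****##***#*###**++++
..::::::::--+%@@@@@@@%%%%#****#****######**+++
..:::::::::-=#%@@@@@@@%%%##******##*#**#***+++
..:::::::::-=+#%%%%%%%%####****#######*##**+++
.:::::::::---=*#####%%%%###***##%########***++
.::::::::::::-=***++*%%%%%#***#%%%%######***++
.::::::::::::-======+%%%%%#***##%%########**++
.:::::::::::--===---+#%%%%%#*##%%%########**++
.::::::::::--+**+=-=+#%@%%%####%%%########**++
.::::::::::-+*#%#*+=+*%%%@%%##############**++
.::::::::::-*%%@%%#***#%%%%%%############***++
.::::::::::-+%@@@%%%#*#%%@@%##########*###*+++
.::::::::::-+#%%%%@%###%%%%%############*#*+++
.::::::::::-=+#%%@@@%##%%##########*##*#***+++
.:::::::::::-=+*#%%@%%%%%######*##########*+++
.:::::::::::---=*#%@@@@@%%#####*###*#####****+
.:::::::::::::--=+*%%@@@@%%%###*##########*+++
..::::::::::::::-=+*%%@@@%@%%##***####*##**+++
.:::::::::::::::::-=*#%@@@@@%#******#*#****+++
..:::::::::::::::::-=+*#%@@@%#*+++********++++
...::::...::::::::::--=*#%@%%#*++++++=========
...........:::::::::::-=+#%##*++++++=--:::::::
 . ...  ..:::::::::::::-=*****+++*++=--:.. ...
.        .::::::::::::::-+**+++++++++=--:...:.
 . .     ..:::::::::::::-+**++++++++++==-----:
. ..      .:::::::::::::-+*****++====++=====--
.  .. .   ..::::::::::::-+******++++++=+++===-
       .  .:::::::::::.:-+**********+++++++=--
     ...  ..:::::::..  .-=+++*****#*++++++++==
```

The handle is moving: its tip is now near (258,220). I'll continue over and down.

Call:
drive_tool([
  [-0.08,0,0,0,0],
  [-0.08,0,0,0,0],
  [-0.12,0,0.02,0,0],
  [-0.08,0,0.06,0,0],
  [-0.08,0,0.08,0,0],
  [-0.04,0,0.1,0,0],
  [-0.04,0,0.1,0,0],
  [0,0,0,0,0],
])

```text
t: 30.57
eef_pos: [0.599, -0.1445, 0.1431]
tool_rot: [0.748, 0.663, -0.001, -0.0]
force: [0.1, 0.1, -0.7]
gripper_width: -0.0003
grip_force: 0.0
```

```bash
python3 st.py|tail -n +2
```

```text
jig -0.16731038239026924 -0.00014368994424204183 0.1438884222684904 [ 0.1   0.33 -0.17]
:::....:=#@@@%%%%%%%%%@@@@%@@%@%##**++++++++++
:::....:=*%@@@%%%%%%%%@@@@@@%%####*+++++++++++
:::.::.:=*%@@@%%%###%%%@@@%%%#####*++++++*++++
::::::::-+%%@@%%%###%%@%%%%#####*#**++++++++++
::::::::-+%%%%@%##*#%%@%%#########**++++++++++
::::::::-+#%@@@%%***#%%%#****#####***+++++++++
:::::::::=*@@@@%#***#%%#*++**#####***+++++++++
:::::::::=*%%%@%#****#%#*++**####****+++++++++
:::::::::-+#%@@%%#***#%#**+**#*#*#***++*++++++
:::::::::-=*%%@%%#***####**########**+++++++++
::::::::::-+#%%%##***##########**#*****+++*+++
:::::::::--+#%%###****#######*####***+++++*+++
::::::::::-=*#%###***##%#######**##***++++++++
:::::-::::--*#%%%#***##%%#######*##**+++++++++
:::::::::::-+#%%%##**##%%%#*######****+++++*++
:::::::::::-+#%%%%#**#%%%%##*###*#*#*+++++++++
:::::::-----+#%%%%####%%%##*#####*##***+++++++
:::::--=+===+#%%%%%###############*#**++++++++
:::::=+****+*##%%%%%###############***++++++++
::::-=##%%%##*#%%@@%%######*#*#******++++*++++
::::-*#%%%@%###%%%@%%#######*#******++++++++++
::::-+#@%@@@%#%%@@%%%%%%####***++===++++++++++
::::-=*#%%%@%%%%@@@@@@%%%%%#*+++=--:--==+++++=
:::::-=**##%%%%%%@@@@@@@@@%#*++===-::::-===--:
:..:::-===+**###%%%@@@@@%%%#*+++++=-:::---:...
...::::::--===+**##%%@@@@%#*+==++**+======-:::
....:::::::::---==+*#%%%%#*+=====++++=====---=
....:::::::::::----=*#####*+=====++==========-
 ....:::::::::::::-=*####*+++++++===========-:
   .::::::::::::::-=******++++**++++====+===-:
   ..:::::::::::::-=******+=+***++*+=--=++++==
    .:::::::::::::-=+****=-:=+**++**+-==+++++=
```

Call:
drive_tool([
  [-0.04,0,0.1,0,0],
  [-0.04,0,0.1,0,0],
  [-0.04,0,0.1,0,0],
  [-0.04,0,0.1,0,0],
  [-0.03,0,0.1,0,0],
  [-0.03,0,0.08,0,0],
  [0,0,0,0,0],
  [0,0,0,0,0],
])

```text
t: 31.43
eef_pos: [0.598, -0.1529, 0.1203]
tool_rot: [0.748, 0.663, -0.0, -0.0]
force: [1.0, 0.2, -0.3]
gripper_width: 0.0002
grip_force: 0.0
```

Call:
drive_tool([
  [0,0,0.08,0,0],
  [0,0,0.08,0,0],
  [0,0,0,0,0],
  [0,0,0,0,0],
  [0,0,0,0,0],
  [0,0,0,0,0],
  [0,0,0,0,0],
  [0,0,0,0,0],
])

```text
t: 32.1
eef_pos: [0.5986, -0.1524, 0.1146]
tool_rot: [0.748, 0.663, 0.0, 0.0]
force: [-0.2, -0.8, 1.6]
gripper_width: -0.0002
grip_force: 0.9
```

Call:
drive_tool([
  [0,0,0.05,0,0],
  [0,0,0.05,0,0],
  [0,0,0,0,0],
  [0,0,0,0,0],
  [0,0,0,0,0],
  [0,0,0,0,0],
  [0,0,0,0,0],
  [0,0,0,0,0],
])

```text
t: 32.77
eef_pos: [0.5987, -0.1528, 0.1109]
tool_rot: [0.748, 0.663, -0.0, 0.001]
force: [-2.1, -1.6, 5.4]
gripper_width: -0.0001
grip_force: 2.4
```

Call:
drive_tool([
  [0,0,0.05,0,0],
  [0,0,0.05,0,0],
  [0,0,0,0,0],
  [0,0,0,0,0],
  [0,0,0,0,0],
  [0,0,0,0,0],
  [0,0,0,0,0],
  [0,0,0,0,0],
])

```text
t: 33.43
eef_pos: [0.5987, -0.1533, 0.1071]
tool_rot: [0.748, 0.664, -0.0, 0.001]
force: [-1.4, -2.5, 6.1]
gripper_width: 0.0
grip_force: 2.8
```

Call:
drive_tool([
  [0,0,0.05,0,0],
  [0,0,0.05,0,0],
  [0,0,0,0,0],
  [0,0,0,0,0],
  [0,0,0,0,0],
  [0,0,0,0,0],
  [0,0,0,0,0],
  [0,0,0,0,0],
])

```text
t: 34.1
eef_pos: [0.5987, -0.1532, 0.1029]
tool_rot: [0.748, 0.664, -0.0, 0.001]
force: [-1.0, -2.7, 6.0]
gripper_width: -0.0002
grip_force: 2.3
```

Call:
drive_tool([
  [0,0,0.05,0,0],
  [0,0,0.02,0,0],
  [0,0,0,0,0],
  [0,0,0,0,0],
  [0,0,0,0,0],
  [0,0,0,0,0],
  [0,0,0,0,0],
  [0,0,0,0,0],
])

```text
t: 34.77
eef_pos: [0.5985, -0.1524, 0.0996]
tool_rot: [0.748, 0.663, 0.0, 0.0]
force: [0.8, -1.9, 3.1]
gripper_width: 0.0002
grip_force: 1.4
```

Call:
drive_tool([
  [0,0,0.05,0,0],
  [0,0,0.02,0,0],
  [0,0,0,0,0],
  [0,0,0,0,0],
  [0,0,0,0,0],
  [0,0,0,0,0],
  [0,0,0,0,0],
  [0,0,0,0,0],
])

```text
t: 35.43
eef_pos: [0.5983, -0.1523, 0.0968]
tool_rot: [0.748, 0.663, 0.0, -0.0]
force: [-0.5, -0.8, -0.4]
gripper_width: -0.0003
grip_force: 0.0
```

Call:
drive_tool([
  [0,0,0.05,0,0],
  [0,0,0.02,0,0],
  [0,0,0,0,0],
  [0,0,0,0,0],
  [0,0,0,0,0],
  [0,0,0,0,0],
  [0,0,0,0,0],
  [0,0,0,0,0],
])

```text
t: 36.1
eef_pos: [0.5984, -0.1523, 0.094]
tool_rot: [0.748, 0.663, 0.0, -0.0]
force: [-0.5, 0.6, -0.3]
gripper_width: -0.0001
grip_force: 0.0
```

Call:
drive_tool([
  [0,0,0.05,0,0],
  [0,0,0,0,0],
  [0,0,0,0,0],
  [0,0,0,0,0],
  [0,0,0,0,0],
  [0,0,0,0,0],
  [0,0,0,0,0],
  [0,0,0,0,0],
])

```text
t: 36.77
eef_pos: [0.5985, -0.1524, 0.0921]
tool_rot: [0.748, 0.663, 0.0, 0.0]
force: [0.9, 0.1, 1.6]
gripper_width: 0.0
grip_force: 0.0
```

The force dropped to zero past the dead point, so the clamp has snapped home. I'll withdraw and check.

Call:
drive_tool([
  [0,0,-0.2,0,0],
  [0,0,-0.5,0,0],
  [0,0,-0.9,0,0],
  [0,0,-0.9,0,0],
  [-0.6,0,-0.9,0,0],
  [-0.9,0,0,0,0],
  [-0.9,0,0,0,0],
  [-0.6,0,0,0,0],
])

```text
t: 37.43
eef_pos: [0.5843, -0.2737, 0.2288]
tool_rot: [0.748, 0.663, 0.0, 0.002]
force: [0.7, 0.3, -0.2]
gripper_width: -0.0003
grip_force: 0.0
```

Run:
```python
from m import *; from push import *
import pickle
f=grab_frame("side");b=grab_frame("scene")
hsv=cv2.cvtColor(np.array(f["pixels"]),cv2.COLOR_BGR2HSV)
ms=cv2.inRange(hsv,(0,0,170),(40,110,255));u=proj(f,g(.07,.086))[0].astype(int)
cs=big(ms,(u[0]-25,u[1]-20,u[0]+25,u[1]+20)); r=rect(plane(f,cs,.086)); print("sign",r, "jig x",(r[0]/1000-O)@ex)
print("handle home proj",proj(b,g(-.177,.109)).round(1),"tip",proj(b,g(-.202,.109)).round(1),proj(f,g(-.177,.109)).round(1))
im=np.array(b["pixels"])
for y in range(215,262): print("".join(" .:-=+*#%@"[9-min(9,int(v)//16)] for v in im[y,244:310].max(1)))
```

```text
[37. 75. 22.] [-123.1  183.3];[15. 70. 38.] [-147.  183.];[ 5. 64. 48.] [-159.1  179.3];[ 1. 57. 57.] [-165.5  173.9];[ 0. 48. 64.] [-168.6  165.7];[ 0. 37. 72.] [-171.1  155.1];[ 0. 16. 84.] [-175.1  133.7];[ 0.  6. 90.] [-177.  123.];[ 0.  0. 90.] [-177.  117.];
sign (array([572.95965576, 103.25330353]), (140.1167755126953, 21.19175148010254), np.float32(85.01841)) jig x 0.07507360379821355
handle home proj [[257.8 236.6]] tip [[248.5 238. ]] [[306.7 237.9]]
--=++++++++++++++++++++++++++++++++=-:.                      .    
+++++++++++++++++++++++++++++++++++=:.                            
++++++++++++++++++++++++++++++++++=-.                             
++++++++++++++++++++++++++++++++++=:.                             
+++++++++++++++++++++++++++++++++=-.                              
+++++++++++++++++++++++++++++++++=:.                              
+++++++++++++++++++++++++++++++++=-.                              
++++++++++++++++++++++++++++++++++-:.                             
++++++++++++++++++++++++++++++++++-:                              
++++++++++++++++++++++++++++++++
[... 1771 characters left out ...]
     
       ..........-=**+-.    ...:------:::-======+++++++++-        
      ...........-++++-.     ----=-=======+++++++++++++++-        
            .   .-=+++=.     =+++++++++++++++++++++++++++=.       
                .-++++=:    .=+++++++++++++++++++++++++++-        
                :=++++=-.   :++++++++++++++++*+++++++++==:        
               .-=++++=-: ..-=++++++++++++++++++++==----:         
               .-++++++=:...:=+++++++++++++===---:..              
               :=++++++=:    :=++++++===----:.                    
              .-=++++++=.     :===---::.                          
           .::-=+++++++=       .:.                                
           :-==++++++++=
```

The handle lies level at its home projection, (258,237), so it is locked. One quick check that the taxi did not shift while clamping.

Run:
```python
from h import *
f=grab_frame("side");im=cv2.resize(np.array(f["pixels"])[150:270,250:360],None,fx=5,fy=5,interpolation=cv2.INTER_CUBIC);old=cv2.imread("pics/h.png")
for n,(y0,y1,x0,x1) in {"tail":(20,110,225,345),"board far corners":(30,70,340,410),"rail/board near":(470,530,140,240)}.items():
    t=old[y0:y1,x0:x1];R=cv2.matchTemplate(im[y0-10:y1+10,x0-10:x1+10],t,cv2.TM_CCOEFF_NORMED);_,v,_,l=cv2.minMaxLoc(R);print(n,round(v,3),(l[0]-10)/5,(l[1]-10)/5,"px")
# px per mm along jig at tail
print(proj(f,[.636,.13,.07])-proj(f,[.6349,.12,.07]))
```

```text
tail 0.045 -1.8 2.0 px
board far corners 0.077 -0.8 -0.2 px
rail/board near 0.405 0.0 -0.2 px
[[-0.04438637 -2.71855538]]
```

Call:
drive_tool([
  [0,-0.9,0,0,0],
  [0,-0.9,0,0,0],
  [0,-0.9,0,0,0],
  [0,-0.9,0,0,0],
  [-0.9,0,0,0,0],
  [-0.9,0,0,0,0],
  [-0.9,0,0,0,0],
  [0,0,0,0,0],
])

```text
t: 38.25
eef_pos: [0.4283, -0.3658, 0.2274]
tool_rot: [0.749, 0.663, -0.001, 0.002]
force: [0.9, -0.7, 0.9]
gripper_width: -0.0004
grip_force: 0.0
```

Run:
```python
from h import *
f=grab_frame("side");im=cv2.resize(np.array(f["pixels"])[150:270,250:360],None,fx=5,fy=5,interpolation=cv2.INTER_CUBIC);old=cv2.imread("pics/h.png")
for n,(y0,y1,x0,x1) in {"tail":(20,110,225,345),"board far":(30,70,340,410),"near":(470,530,140,240)}.items():
    t=old[y0:y1,x0:x1];R=cv2.matchTemplate(im[y0-10:y1+10,x0-10:x1+10],t,cv2.TM_CCOEFF_NORMED);_,v,_,l=cv2.minMaxLoc(R);print(n,round(v,3),(l[0]-10)/5,(l[1]-10)/5,"px")
```

```text
tail 0.809 0.0 -0.2 px
board far 0.929 0.2 -0.2 px
near 0.961 -0.2 0.0 px
```

The taxi did not move relative to the board, so I'm handing in.

```bash
python3 -c "
from bench import *
print(sign_off())"
```

```text
the job is handed in; nothing more can be done
None
```

I handed the job in after about 38 s of robot time with the taxi seated between the rails and the clamp handle locked. The last picture shows no shift of the taxi during clamping. Its contact with the stop was felt before clamping and the pad force was not measured. The hand-in returned no verdict.

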